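# Screw the dust hopper down to its seal and lock it

## Robot

A 7-joint arm with a two-finger parallel gripper is mounted at the origin on the work surface. World frame = base frame: x ahead of the robot, y to its left, z up, the work surface at z = 0. Lengths are in m, angles in degrees, forces in N, time in s.
With the tool pointing down it reaches from about 0.425 to 0.875 m from the base axis. Payload 4.7 kg.
Tool frame: the origin (TCP) lies between the finger pads; the fingertips stand 25 mm ahead of it and the grasp point (between the pads) lies 6 mm ahead of it (env.tip_reach is the distance from the TCP to the fingertips, in m); z points along the fingers, y is the direction in which the jaws open and shut (so a half turn about z gives the same grasp; the last joint's range is limited). The gripper opens to 87 mm and grips with 3 to 60 N. Pads are 19 mm wide; open, the fingers measure 117 mm over their backs; the gripper's body (75 mm by 190 mm) begins 51 mm behind the grasp point.
Start: joints at [-62.332, 18.392, -4.016, 83.108, 1.295, 78.541, -3.26], TCP at [0.294, 0.58, 0.248] pointing down, gripper open.
Joint ranges: [-163.93, 163.93], [-17.29, 119.83], [-79.2, 71.16], [3.27, 140.29], [-89.18, 269.18], [5.43, 117.66], [-154.24, 154.24]. Speed limits (degrees/s): [147.25, 147.25, 180, 180, 180, 180, 180].

## Interface

Orientations are given as [roll, pitch, yaw] about the fixed x, y, z axes, in that order (R = Rz(yaw) Ry(pitch) Rx(roll)).
In Python, from cell import env, viewer, job gives the robot as it stands.
- The arm moves only by the tool move_arm, never from a script. Its argument "steps" is a list of rows, each a list of 7 numbers: the finger opening in cm, from 0 to 8.7, then the shift along the tool's x, y, z in cm, then the turn, a rotation vector about the tool's x, y, z in rad. In form: [[fingers, tx, ty, tz, wx, wy, wz], ...]. A call has 1 to 5 rows; each row shifts and turns the commanded pose from where the row before left it, along the tool's axes as they then stand; what a row does not reach is not made up. A row lasts 1/12 s, in which the tool goes at most 41.7 mm and 7.16 degrees, less where a joint would pass 70% of its speed; a pose out of reach is approached as far as the arm can. A call is refused whole if a number of a shift passes 4.17 or a number of a turn 0.125, either way. A call with a gripper value outside its range is refused whole. The fingers move at their own pace and stop on an object; "force" is the grip in N (left out, the last holds). Time passes only in rows, so rows that do not move let the fingers close. It gives the time, the measured TCP pose, the force and the opening at its end, in the units of the state.
- env.get_obs(): the state, without advancing time (a new reading comes with each control period).
- viewer.read_camera(name): name is "scene" or "top" or "wrist"; returns a dict with "img" (480x640x3 uint8, red, green, blue), "vfov" (degrees; the focal length in pixels is half the picture's height over the tangent of half this angle, whatever the lens; pixels are square), "cx", "cy" (the principal point, pixels), "extrinsics" (4x4, takes a point from world to camera coordinates); the wrist camera has in their place "mount" (4x4, takes a point from camera to tool coordinates, whose origin is the TCP and whose axes are the flange's). Camera axes: x right, y down, z forward; pixel columns grow to the right and rows downward; lengths in m; the calibration is good to about 2 mm. The wrist camera is an equidistant fisheye: a pixel r from the principal point sees the ray r / f radians off the axis. A picture is of the moment at which its call begins: read the wrist's pose just before it. There is no depth.
- job.sign_off(): hands the job in, once; it reports no verdict.
The state is a dict: "time_s": time; "qpos": joint angles; "joint_velocities": joint speeds; "effort": joint torques, N m; "tool_pos": TCP position; "tool_rot": TCP orientation; "force": force on the tool from outside, world axes, zero at the start; "wrist_torque": the same for the moment, N m; "grip_width": finger opening in m.
Only numpy, scipy, OpenCV 4.12 (cv2) and the standard library are available. Lean on these libraries where they do the work, as an engineer would, in place of code of your own. Each camera call takes 0.05 s, during which the arm holds its last target.

## Task

Screw the eight-sided hopper top of the bench dust pick-up down (clockwise from above) until you feel its seal bite, then on to the very next position where one of its flat sides faces the fence squarely, and no further, so that the seal is not crushed. Then take the flat steel locking key from the wooden holder and lower it gently into the gap between hopper and fence until it stands upright on the base plate, and let go. Leave everything else where it is.

Things in the scene. Friction and masses are not known exactly. Their poses are not given: they have to be found in the camera images.
- hopper: eight-sided open-topped steel hopper, 50 mm across flats (54 over corners), 55 mm high, 4 mm walls, screwed on a vertical pipe thread (right-hand, 3 mm a turn: sinks 0.5 mm per rad). Origin on the thread axis at the centre of its underside, 17 mm above the bench; z up, x normal to one of its eight like sides. Its upper 35 mm stand clear above the fence. It stays where it is left
- hopper_mid (a point): centre of the hopper, half-way up, on its axis. Turning takes 0.06 N m until it bears on the seal, at a point that differs widely from start to start and cannot be seen; past that contact it takes about 0.2 N m after 0.3 rad, 0.4 after 1 rad, 0.55 after 1.5 rad (too tight), with stick-slip
- seal: black sealing ring, 48 mm across, 5 mm thick, flat under the hopper; origin at the centre of its underside. Do not handle
- fixture: aluminium base plate, 136 x 108 x 8 mm, fixed, carrying the thread at its centre and the fence on its +x side. Origin under the thread axis at bench level, z up. Fence: bar 58 mm long (y), its face to -x at x = 37 mm, top 32 mm above the bench; two cheeks 12 mm wide at y = +-23 mm stand 5.5 mm out of the face. The hopper faces it when one of its sides is normal to this x
- pocket (a point): the key's place on top of the base plate between fence and hopper side: 31 mm along the fixture's +x from the thread axis, 8 mm above the bench. With the hopper facing the fence the gap is 12 mm (x), and 34 mm between the cheeks (y). Axes as the fixture's
- key_mid (a point): centre (half-way up) of the flat steel key, 102 mm tall, upright in the holder (60 x 150 mm, 40 mm high, slot floor 12 mm above the bench). Blade 10 mm (its x) by 30 mm (its y) up to 56 mm, lowest 8 mm narrowed to 7 x 24; above it the grip tab 12 (x) by 24 (y) mm. z up; 0.14 kg. In place its centre is 51 mm above the pocket point
- oil: white plastic bottle with red cap, 60 mm across, 170 mm tall; origin at the centre of its underside; leave alone
- driver: screwdriver lying on the bench; origin at the centre of its underside; leave alone
- spanner: steel open-ended spanner lying on the bench; origin at the centre of its underside; leave alone
- tape: roll of yellow tape lying flat, 90 mm across, 25 mm high; origin at the centre of its underside; leave alone
- mug: blue mug, 76 mm across, 90 mm tall; origin at the centre of its underside; leave alone
- offcut: wooden offcut, 120 x 60 x 22 mm, lying flat; origin at the centre of its underside; leave alone
- pin: round steel pin, 11.5 mm thick with a 20 mm head, standing in the holder beside the key; not needed; origin at the centre of its underside; leave alone
Mind the look-alikes: they are no part of the job. Leave any green or purple look-alike of the part that bears key_mid alone.

How it is judged (in metres and radians):
On the way:
1. the hopper bites on its seal with one side parallel to the fence ((angle between the x axis of hopper and the x axis of fixture, either way round below 0.06 rad or angle between the x axis of hopper and the x axis of fixture, either way round between 0.7254 and 0.8454 rad or angle between the x axis of hopper and the x axis of fixture, either way round above 1.5108 rad) and contact force between hopper and seal between 6 and 40 N and not (horizontal distance between key_mid and pocket below 0.005 m and z of key_mid in the frame of pocket between 0.048 and 0.054 m and angle between key_mid's own z axis and vertical below 0.12 rad)), for 0.3 s.
At the end, for the whole second after the job is handed in: a hopper side parallel to the fence within 0.06 rad, pressing on the seal with 6 to 40 N (about 0.1 to 1.2 rad past first contact); key upright (0.12 rad) on the base plate, its centre within 5 mm sideways of the pocket point and 51 mm above it within 3 mm, released and at rest ((angle between the x axis of hopper and the x axis of fixture, either way round below 0.06 rad or angle between the x axis of hopper and the x axis of fixture, either way round between 0.7254 and 0.8454 rad or angle between the x axis of hopper and the x axis of fixture, either way round above 1.5108 rad) and contact force between hopper and seal between 6 and 40 N and horizontal distance between key_mid and pocket below 0.005 m and z of key_mid in the frame of pocket between 0.048 and 0.054 m and angle between key_mid's own z axis and vertical below 0.12 rad and linear speed of key below 0.02 m/s and angular speed of hopper below 0.05 rad/s); the robot touches nothing.
It fails at once if the seal is crushed (hopper pressed on it with over 90 N) (contact force between hopper and seal above 90 N).
It fails at once if the key is forced against hopper or fixture with over 30 N (contact force between key and hopper above 30 N or contact force between key and fixture above 30 N).
It fails at once if another thing is moved by over 40 mm (distance of any of oil, driver, spanner, tape, mug, offcut, pin from where it was at the start of the episode above 0.04 m).
It also fails if it takes over 72 s, if anything falls off the work surface, if the arm or the gripper's body presses on something with over 40 N, if the wrist force passes 120 N, or if a joint passes its speed limit or range.

## Working session

There is one attempt and no reset: what is moved stays moved. The work goes in short steps, Python scripts to look and compute and a tool call to move; the robot and the scene stay as the last step left them, time stands still between calls to the robot, and variables do not carry over. Pictures are saved under pics/ and viewed, and the job is handed in when it is done.

Besides the shell and the picture viewer there is one more tool, called after "Request:" as name([rows], argument=value, ...), one row to a line, values as JSON. move_arm: Moves the arm, as the interface text tells. Its arguments: {"type":"object","properties":{"steps":{"type":"array"},"force":{"type":"number"}},"required":["steps"]}

```bash
ls; mkdir -p pics
python3 - <<'E'
from cell import env, viewer, job
import cv2
o=env.get_obs()
for k in o: print(k,o[k])
for n in ("scene","top","wrist"):
    c=viewer.read_camera(n)
    print(n,c["vfov"],c["cx"],c["cy"],c.get("extrinsics"),c.get("mount"))
    cv2.imwrite(f"pics/{n}0.png",c["img"][:,:,::-1])
E
```

```text
pics
time_s 0.0
qpos [-62.33437938  18.43827544  -4.01555176  83.17489862   1.29351103
  78.54185583  -3.26072326]
joint_velocities [ 0.03117075 -0.03748348 -0.08987135  0.00731899 -0.0086145   0.01132881
  0.01510561]
effort [ 1.76070921e-04 -4.91286206e+01 -4.04068977e-01 -3.12524056e+01
 -6.39024074e-02  4.38190112e-02  1.87051978e-04]
tool_pos [0.29345871 0.57940875 0.24647039]
tool_rot [-1.79890133e+02  4.37358370e-03  1.53143132e+02]
force [ 0.29980246  0.60630196 -1.11953725]
wrist_torque [ 0.00613074 -0.02438793  0.06496432]
grip_width 0.087091061039086
scene 54.36184831124236 318.70702601564386 238.59838337163015 [[ 0.07609527  0.99707928  0.00651308 -0.04821078]
 [ 0.67018864 -0.04630891 -0.74074467 -0.32883765]
 [-0.73827955  0.06073216 -0.6717551   1.43360769]
 [ 0.          0.          0.          1.        ]] None
top 53.392643250642 314.25115350045974 240.3213593886328 [[-0.04754189 -0.9988551   0.00531619  0.00980509]
 [-0.97589279  0.04531269 -0.21349479  0.56821693]
 [ 0.21300947 -0.01533797 -0.97692974  1.18978899]
 [ 0.          0.          0.          1.        ]] None
wrist 65.70646984690485 323.2697449103135 242.84399631110506 None [[ 9.43651770e-04 -9.68752715e-01 -2.48026788e-01  6.66435310e-02]
 [ 9.99999373e-01  1.06356479e-03 -3.49478764e-04 -1.46272081e-04]
 [ 6.02351058e-04 -2.48026302e-01  9.68753111e-01 -1.36626943e-01]
 [ 0.00000000e+00  0.00000000e+00  0.00000000e+00  1.00000000e+00]]
```

View pics/scene0.png

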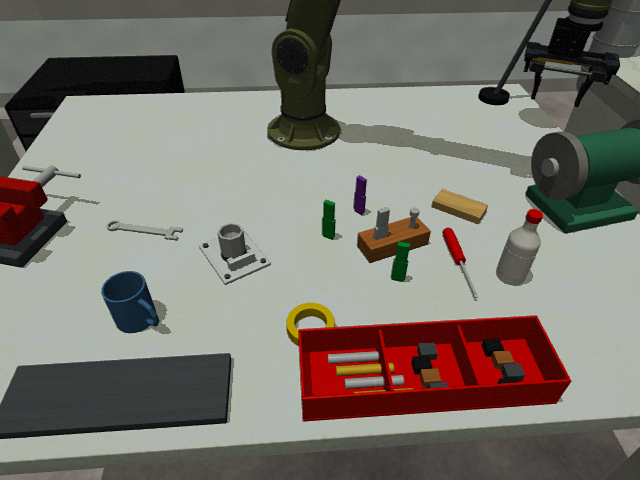

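View pics/top0.png

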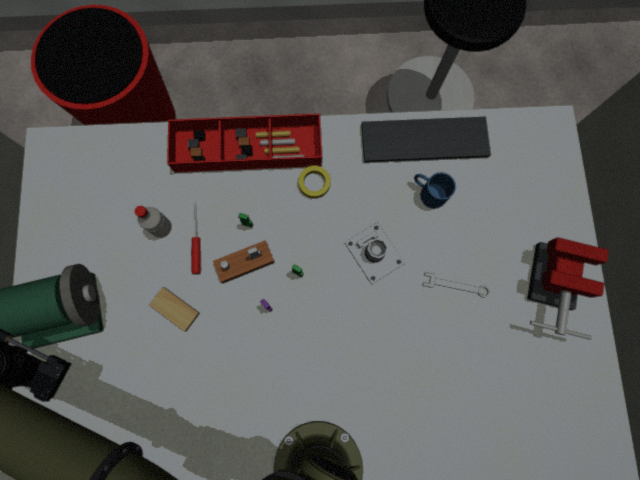

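View pics/wrist0.png

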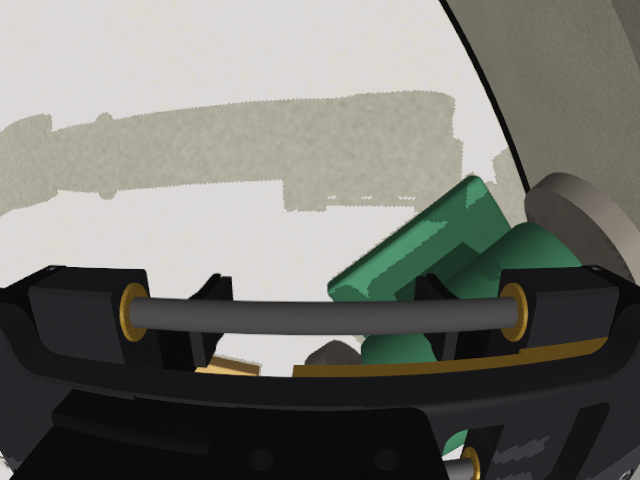

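The scene view shows the fixture and hopper near (232,245). The holder is at (393,240), with a grey key at (382,222), the pin at (414,217), and green and purple look-alikes beside it. I'll enlarge these next.

Run:
```python
import cv2
a=cv2.imread("pics/top0.png"); b=cv2.imread("pics/scene0.png")
cv2.imwrite("pics/c1.png",cv2.resize(a[215:290,340:410],None,fx=8,fy=8,interpolation=cv2.INTER_CUBIC))
cv2.imwrite("pics/c2.png",cv2.resize(a[205:285,205:305],None,fx=7,fy=7,interpolation=cv2.INTER_CUBIC))
cv2.imwrite("pics/c3.png",cv2.resize(b[215:290,190:280],None,fx=8,fy=8,interpolation=cv2.INTER_CUBIC))
cv2.imwrite("pics/c4.png",cv2.resize(b[195:290,345:440],None,fx=6,fy=6,interpolation=cv2.INTER_CUBIC))
```

```text
(no output)
```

View pics/c1.png

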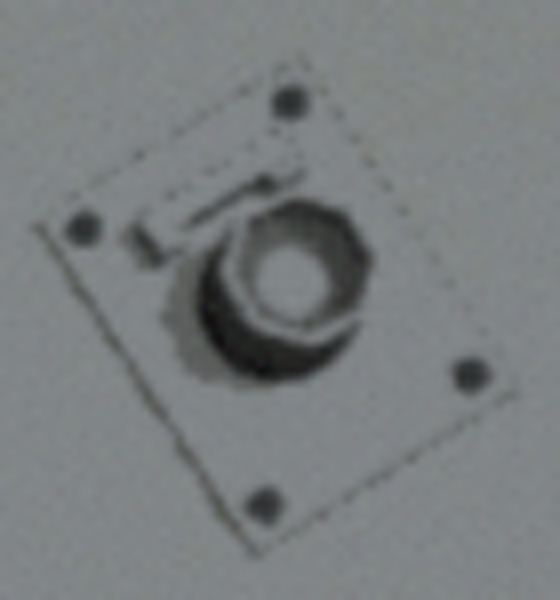

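View pics/c2.png

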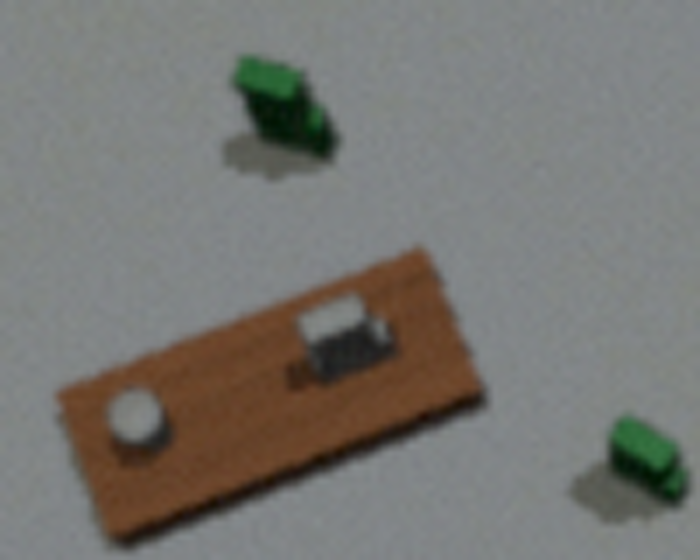

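View pics/c3.png

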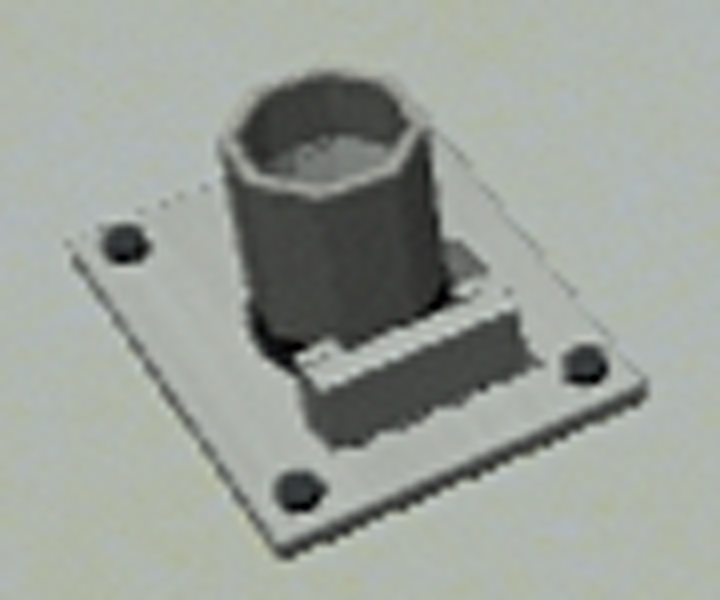

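View pics/c4.png

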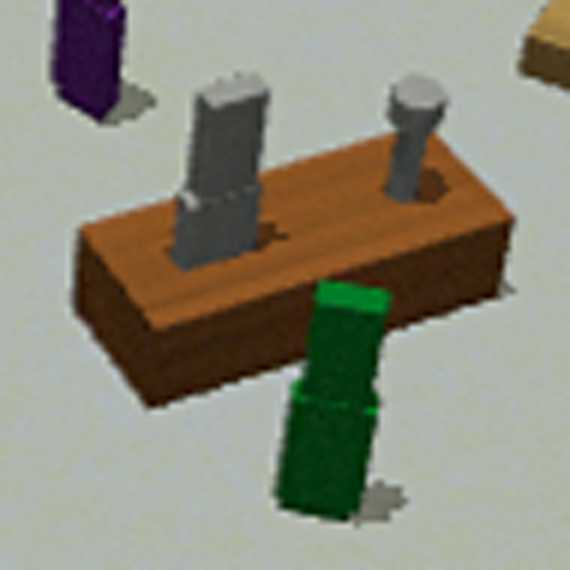

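The key is the grey steel one in the holder, at scene (382,222) and top (253,251). The green ones at scene (329,219) and (400,262) and the purple one at (361,195) are the decoys, and the round head at (414,217) is the pin. Next I'll turn these pixels into positions.

```bash
cat > h.py <<'E'
import numpy as np, cv2
from scipy.optimize import least_squares
from scipy.spatial.transform import Rotation as R
from cell import env, viewer, job
def ray(c,u,v,n=None):
    f=c["img"].shape[0]/2/np.tan(np.radians(c["vfov"])/2)
    x=np.array([(u-c["cx"])/f,(v-c["cy"])/f,1.])
    E=c["extrinsics"]; Rr=E[:3,:3]; o=-Rr.T@E[:3,3]
    return o, Rr.T@x
def onz(c,u,v,z):
    o,d=ray(c,u,v); return o+d*(z-o[2])/d[2]
def proj(c,P):
    P=np.atleast_2d(P); f=c["img"].shape[0]/2/np.tan(np.radians(c["vfov"])/2)
    E=c["extrinsics"]; q=P@E[:3,:3].T+E[:3,3]
    return np.c_[c["cx"]+f*q[:,0]/q[:,2], c["cy"]+f*q[:,1]/q[:,2]]
def wray(c,T,u,v):  # fisheye
    f=c["img"].shape[0]/2/np.tan(np.radians(c["vfov"])/2)
    d=np.array([u-c["cx"],v-c["cy"]]);r=np.hypot(*d);th=r/f
    x=np.r_[np.sin(th)*d/max(r,1e-9),np.cos(th)]
    M=T@c["mount"]; return M[:3,3], M[:3,:3]@x
def wonz(c,T,u,v,z):
    o,d=wray(c,T,u,v); return o+d*(z-o[2])/d[2]
def wproj(c,T,P):
    P=np.atleast_2d(P);f=c["img"].shape[0]/2/np.tan(np.radians(c["vfov"])/2)
    M=np.linalg.inv(T@c["mount"]); q=P@M[:3,:3].T+M[:3,3]
    rr=np.hypot(q[:,0],q[:,1]); th=np.arctan2(rr,q[:,2])
    return np.c_[c["cx"]+f*th*q[:,0]/rr, c["cy"]+f*th*q[:,1]/rr]
def pose():
    o=env.get_obs(); T=np.eye(4); T[:3,3]=o["tool_pos"]
    T[:3,:3]=R.from_euler("xyz",o["tool_rot"],degrees=True).as_matrix(); return T,o
E
python3 - <<'E'
from h import *
t=viewer.read_camera("top"); s=viewer.read_camera("scene")
def T(x,y,z): return onz(t,340+x/8,215+y/8,z)
def S(x,y,z): return onz(s,190+x/8,215+y/8,z)
H=[T(*p,.008) for p in [(290,103),(84,230),(265,505),(470,376)]]
print("holes top",np.round(H,4),np.mean(H,0))
C=[T(*p,.008) for p in [(295,62),(38,226),(257,553),(515,393)]]
print("corners top",np.round(C,4),np.mean(C,0),[np.linalg.norm(C[i]-C[i-1]) for i in range(4)])
HS=[S(*p,.008) for p in [(125,243),(298,490),(586,362)]]
print("holes scene",np.round(HS,4),(HS[0]+HS[2])/2)
CS=[S(*p,.008) for p in [(68,245),(282,548),(645,385)]]
print("corner scene",np.round(CS,4),(CS[0]+CS[2])/2)
# holder
def T2(x,y,z): return onz(t,205+x/7,205+y/7,z)
def S2(x,y,z): return onz(s,345+x/6,195+y/6,z)
hc=[T2(*p,.04) for p in [(60,395),(420,250),(485,395),(118,538)]]
print("holder top",np.round(hc,4),np.mean(hc,0),[np.linalg.norm(hc[i]-hc[i-1]) for i in range(4)])
hs=[S2(*p,.04) for p in [(80,230),(152,326),(514,216),(430,135)]]
print("holder scene",np.round(hs,4),np.mean(hs,0))
kt=[T2(*p,.114) for p in [(298,318),(355,295),(370,322),(313,342)]]
print("key top",np.round(kt,4),np.mean(kt,0))
ks=[S2(*p,.114) for p in [(195,95),(247,72),(270,88),(207,107)]]
print("key scene",np.round(ks,4),np.mean(ks,0))
E
```

```text
holes top [[ 0.6068 -0.1899  0.008 ]
 [ 0.5655 -0.1162  0.008 ]
 [ 0.4683 -0.171   0.008 ]
 [ 0.509  -0.2438  0.008 ]] [ 0.53739346 -0.18023931  0.008     ]
corners top [[ 0.6212 -0.1928  0.008 ]
 [ 0.5676 -0.1006  0.008 ]
 [ 0.4523 -0.1672  0.008 ]
 [ 0.5024 -0.2585  0.008 ]] [ 0.5358943  -0.17975523  0.008     ] [np.float64(0.13579919126204204), np.float64(0.10660665159765176), np.float64(0.13317606338683136), np.float64(0.10418353144774521)]
holes scene [[ 0.5052 -0.2427  0.008 ]
 [ 0.6033 -0.1884  0.008 ]
 [ 0.5612 -0.1144  0.008 ]] [ 0.53322668 -0.17855381  0.008     ]
corner scene [[ 0.505  -0.2584  0.008 ]
 [ 0.6234 -0.1911  0.008 ]
 [ 0.5711 -0.0985  0.008 ]] [ 0.53801276 -0.17848282  0.008     ]
holder top [[0.5281 0.2509 0.04  ]
 [0.5777 0.1139 0.04  ]
 [0.5206 0.0909 0.04  ]
 [0.4729 0.2294 0.04  ]] [0.5248196  0.17127391 0.04      ] [np.float64(0.0592436363959329), np.float64(0.14563444239231407), np.float64(0.061583467501643306), np.float64(0.14648616124812877)]
holder scene [[0.5242 0.0953 0.04  ]
 [0.5766 0.1135 0.04  ]
 [0.5275 0.256  0.04  ]
 [0.4793 0.2359 0.04  ]] [0.52689917 0.17516215 0.04      ]
key top [[0.5385 0.1514 0.114 ]
 [0.5459 0.1309 0.114 ]
 [0.5359 0.1258 0.114 ]
 [0.5295 0.1462 0.114 ]] [0.53745651 0.13854788 0.114     ]
key scene [[0.5399 0.1283 0.114 ]
 [0.5285 0.1485 0.114 ]
 [0.5378 0.1549 0.114 ]
 [0.5467 0.1313 0.114 ]] [0.53821313 0.14075551 0.114     ]
```

Request:
move_arm([
  [8.7,-2.79,-2.84,0,0,0,0],
  [8.7,-2.79,-2.84,0,0,0,0],
  [8.7,-2.79,-2.84,0,0,0,0],
  [8.7,-2.79,-2.84,0,0,0,0],
  [8.7,-2.79,-2.84,0,0,0,0],
])

```text
time_s: 0.67
tool_pos: [0.3543, 0.3883, 0.2475]
tool_rot: [180.0, -0.0, 153.2]
force: [1.2, -1.0, 0.3]
grip_width: 0.0867
```

Request:
move_arm([
  [8.7,-2.79,-2.84,0,0,0,0],
  [8.7,-2.79,-2.84,0,0,0,0],
  [8.7,-2.79,-2.84,0,0,0,0],
  [8.7,-2.79,-2.84,0,0,0,0],
  [8.7,-2.79,-2.84,0,0,0,0],
])

```text
time_s: 1.08
tool_pos: [0.4145, 0.1985, 0.2477]
tool_rot: [180.0, 0.0, 153.1]
force: [1.4, 0.7, 0.4]
grip_width: 0.0872
```

Request:
move_arm([
  [8.7,-2.79,-2.84,0,0,0,0],
  [8.7,-2.79,-2.84,0,0,0,0],
  [8.7,-2.79,-2.84,0,0,0,0],
  [8.7,-2.79,-2.84,0,0,0,0],
  [8.7,-2.79,-2.84,0,0,0,0],
])

```text
time_s: 1.5
tool_pos: [0.4747, 0.0088, 0.2478]
tool_rot: [179.9, 0.0, 153.1]
force: [1.0, 0.9, 0.1]
grip_width: 0.0872
```

Request:
move_arm([
  [8.7,-2.79,-2.84,0,0,0,0],
  [8.7,-2.79,-2.84,0,0,0,0],
  [8.7,-2.79,-2.84,0,0,0,0],
  [8.7,-2.79,-2.84,0,0,0,0],
  [8.7,-2.79,-2.84,0,0,0,0],
])

```text
time_s: 1.92
tool_pos: [0.5352, -0.1807, 0.2479]
tool_rot: [180.0, 0.0, 153.2]
force: [0.7, 1.1, 0.1]
grip_width: 0.0869
```

Request:
move_arm([
  [8.7,0,0,0,0,0,0],
  [8.7,0,0,0,0,0,0],
])

```text
time_s: 2.08
tool_pos: [0.5344, -0.1819, 0.2472]
tool_rot: [-179.9, -0.0, 152.8]
force: [-1.2, 0.8, -0.4]
grip_width: 0.0871
```

```bash
cat > w.py <<'E'
import sys
from h import *
def snap(n):
    T,o=pose(); c=viewer.read_camera("wrist")
    cv2.imwrite(f"pics/{n}.png",c["img"][:,:,::-1]); 
    import pickle; pickle.dump((T,c),open(f"pics/{n}.pkl","wb"))
    print(o["time_s"],o["tool_pos"].round(4),o["tool_rot"].round(2),"q",o["qpos"].round(1),"F",o["force"].round(1),"M",o["wrist_torque"].round(3),"g",round(o["grip_width"],4))
if __name__=="__main__": snap(sys.argv[1])
E
python3 w.py w1
```

```text
2.0833 [ 0.5344 -0.1819  0.2472] [-1.7990e+02 -1.0000e-02  1.5283e+02] q [-18.1   8.8  38.1  96.8  -5.5  76.3  83.8] F [-1.2  0.8 -0.4] M [ 0.049 -0.046  0.041] g 0.0871
```

View pics/w1.png

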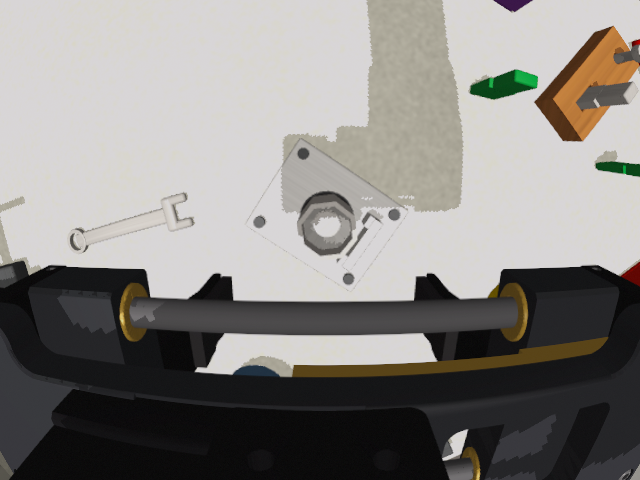

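The wrist view shows the fixture centred near (326,223), with the fence to the lower right at about (365,240). I'll enlarge it.

Run:
```python
import cv2
a=cv2.imread("pics/w1.png")
cv2.imwrite("pics/w1c.png",cv2.resize(a[135:295,240:415],None,fx=4.5,fy=4.5,interpolation=cv2.INTER_CUBIC)[:600])
cv2.imwrite("pics/w1d.png",cv2.resize(a[185:265,290:390],None,fx=7,fy=7,interpolation=cv2.INTER_CUBIC))
```

```text
(no output)
```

View pics/w1c.png

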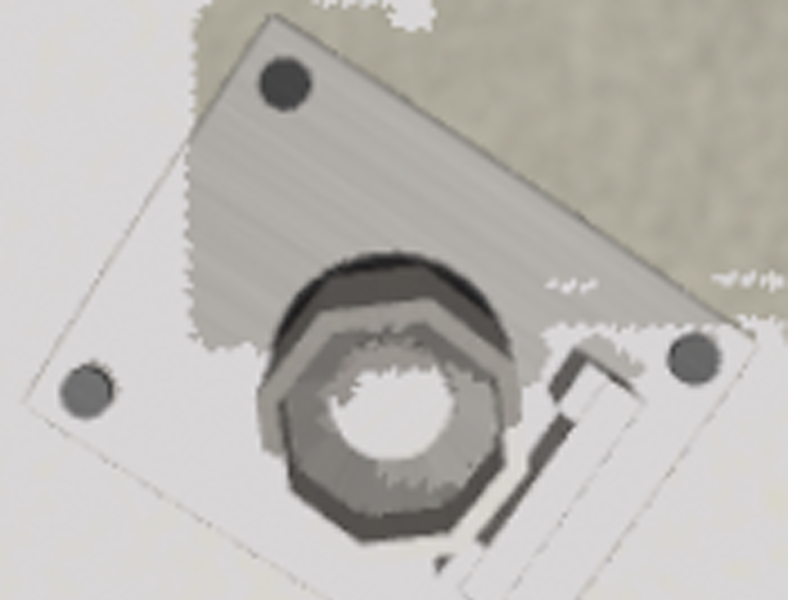

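View pics/w1d.png

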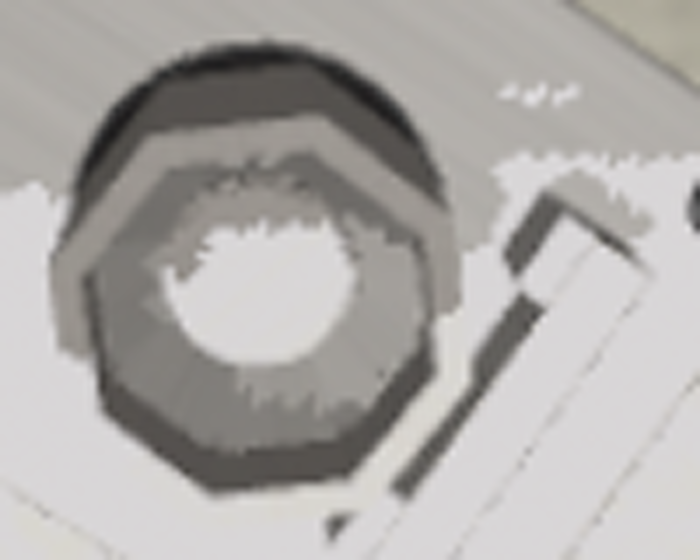

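Run:
```python
from h import *
import pickle
T,c=pickle.load(open("pics/w1.pkl","rb"))
V=[(165,165),(310,153),(425,240),(435,362),(350,478),(212,493),(103,405),(90,275)]
P=np.array([wonz(c,T,290+x/7,185+y/7,.072) for x,y in V])[:,:2]
def f(p):
    a=p[2]+np.arange(8)*np.pi/4*p[4]
    return (P-(p[:2]+p[3]*np.c_[np.cos(a),np.sin(a)])).ravel()
for sgn in(1,-1):
    g=lambda q:f(np.r_[q,sgn])
    a0=np.arctan2(*(P[0]-P.mean(0))[::-1])
    r=least_squares(g,np.r_[P.mean(0),a0,.022])
    if r.cost<1e-4: print(r.x,"flat yaw mod45",(np.degrees(r.x[2])+22.5)%45,r.fun.reshape(-1,2).round(4).tolist())
H=[wonz(c,T,240+x/4.5,135+y/4.5,.008) for x,y in [(285,83),(694,358),(87,390)]]
h4=wonz(c,T,348,279,.008)
H=np.array(H+[h4]);print(H.round(4),H.mean(0))
print("fixture yaw",[np.degrees(np.arctan2(*(b-a)[:2][::-1])) for a,b in ((H[0],H[1]),(H[2],H[3]))])
C=np.array([wonz(c,T,240+x/4.5,135+y/4.5,.008) for x,y in [(272,14),(755,338),(25,402)]]); print(C, (C[1]+C[2])/2)
```

```text
[ 0.53821876 -0.18051689 -3.10077687  0.02231946] flat yaw mod45 24.838572063698905 [[-0.0005, -0.0006], [0.0003, -0.0003], [0.0008, 0.0002], [-0.0009, 0.0004], [0.0004, -0.0001], [0.0002, -0.0002], [-0.0005, 0.0001], [0.0002, 0.0005]]
[[ 0.469  -0.1716  0.008 ]
 [ 0.567  -0.1166  0.008 ]
 [ 0.5099 -0.2448  0.008 ]
 [ 0.6083 -0.1906  0.008 ]] [ 0.53851248 -0.18090632  0.008     ]
fixture yaw [np.float64(29.297075585242144), np.float64(28.87468189938809)]
[[ 0.45381353 -0.16702109  0.008     ]
 [ 0.56916275 -0.10165091  0.008     ]
 [ 0.50554476 -0.25931876  0.008     ]] [ 0.53735375 -0.18048484  0.008     ]
```

Request:
move_arm([
  [8.7,0,0,1,0,0,-0.1134],
  [8.7,0,0,1,0,0,-0.1134],
  [8.7,0,0,1,0,0,-0.1134],
  [8.7,0,0,1,0,0,-0.1134],
  [8.7,0,0,1,0,0,-0.1134],
])

```text
time_s: 2.55
tool_pos: [0.535, -0.1764, 0.1972]
tool_rot: [179.9, 0.0, -173.9]
force: [0.7, 0.4, -1.0]
grip_width: 0.087
```

Request:
move_arm([
  [8.7,0,0,1,0,0,-0.1134],
  [8.7,0,0,1,0,0,-0.1134],
  [8.7,0,0,1,0,0,-0.1134],
  [8.7,0,0,0,0,0,0],
  [8.7,0,0,0,0,0,0],
])

```text
time_s: 2.97
tool_pos: [0.5347, -0.1771, 0.1674]
tool_rot: [179.9, -0.0, -154.9]
force: [-1.0, -0.0, 0.8]
grip_width: 0.0872
```

```bash
cat > go.py <<'E'
import sys
from h import *
# go.py x y z yaw -> needed delta in tool axes (cm, rad wz)
T,o=pose(); x,y,z,yaw=map(float,sys.argv[1:5])
d=T[:3,:3].T@(np.array([x,y,z])-T[:3,3])*100
w=R.from_matrix(T[:3,:3].T@(R.from_euler("xyz",[180,0,yaw],degrees=True).as_matrix())).as_rotvec()
print("t",o["time_s"],"pos",o["tool_pos"].round(4),"rot",o["tool_rot"].round(2),"q",o["qpos"].round(0))
print("delta cm",d.round(2),"rotvec",w.round(4))
E
python3 go.py 0.538 -0.1805 0.066 204.8
```

```text
t 2.9667 pos [ 0.5347 -0.1771  0.1674] rot [ 1.7992e+02 -1.0000e-02 -1.5492e+02] q [-13.  12.  32. 103.  -7.  67. 137.]
delta cm [-0.16 -0.46 10.14] rotvec [ 0.0014 -0.0001  0.0048]
```

Request:
move_arm([
  [8.7,-0.16,-0.46,1.5,0,0,0],
  [8.7,0,0,1.5,0,0,0],
  [8.7,0,0,0,0,0,0],
  [8.7,0,0,0,0,0,0],
])

```text
time_s: 3.3
tool_pos: [0.5382, -0.1816, 0.1378]
tool_rot: [180.0, -0.0, -154.9]
force: [-0.3, 0.6, 0.1]
grip_width: 0.0872
```

```bash
python3 w.py w2;python3 go.py 0.538 -0.1805 0.066 204.8
python3 - <<'E'
import cv2
a=cv2.imread("pics/w2.png")
cv2.imwrite("pics/w2c.png",cv2.resize(a[130:330,200:460],None,fx=3,fy=3,interpolation=cv2.INTER_CUBIC))
E
```

```text
3.3 [ 0.5382 -0.1816  0.1378] [ 1.7996e+02 -2.0000e-02 -1.5494e+02] q [-12.1  14.3  32.2 103.8  -8.4  64.3 138.1] F [-0.3  0.6  0.1] M [ 0.041 -0.011  0.007] g 0.0872
t 3.35 pos [ 0.5387 -0.182   0.1385] rot [-1.7998e+02  5.0000e-02 -1.5492e+02] q [-12.  14.  32. 104.  -8.  64. 138.]
delta cm [0.01 0.17 7.25] rotvec [-0.0003  0.0009  0.0049]
```

View pics/w2c.png

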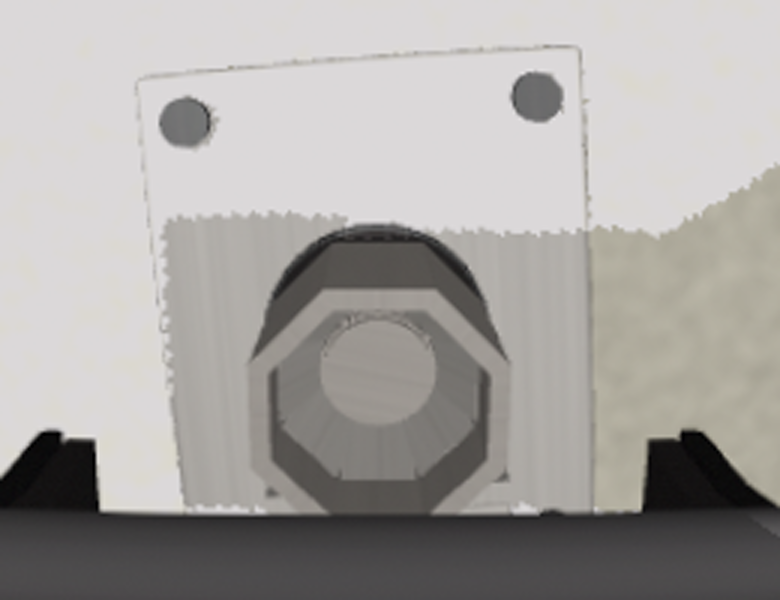

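The hopper sides are at crop columns 248 and 510, symmetric to within about 1.5 mm, and its rim is square to the jaws. Descending.

Request:
move_arm([
  [8.7,0,0.16,1.8,0,0,0],
  [8.7,0,0,1.8,0,0,0],
  [8.7,0,0,1.8,0,0,0],
  [8.7,0,0,1.8,0,0,0],
  [8.7,0,0,0,0,0,0],
])

```text
time_s: 3.77
tool_pos: [0.5361, -0.1799, 0.0637]
tool_rot: [179.9, -0.2, -154.9]
force: [-0.7, 1.3, 0.2]
grip_width: 0.0874
```

```bash
python3 w.py w3;python3 go.py 0.538 -0.1805 0.066 204.8
```

```text
3.7667 [ 0.5361 -0.1799  0.0637] [ 179.85   -0.18 -154.9 ] q [-10.6  19.4  30.9 107.5 -11.8  56.5 140.6] F [-0.7  1.3  0.2] M [0.084 0.044 0.015] g 0.0874
t 3.8167 pos [ 0.5371 -0.1804  0.0653] rot [ 1.7993e+02 -9.0000e-02 -1.5490e+02] q [-11.  19.  31. 107. -12.  57. 141.]
delta cm [-0.08 -0.05 -0.07] rotvec [ 0.0012 -0.0015  0.0053]
```

Request:
move_arm([
  [5.5,-0.05,-0.03,0,0,0,0],
  [4.9,0,0,0,0,0,0],
  [4.5,0,0,0,0,0,0],
  [4.5,0,0,0,0,0,0],
  [4.5,0,0,0,0,0,0],
], force=50)

```text
time_s: 4.23
tool_pos: [0.5387, -0.1811, 0.0663]
tool_rot: [-180.0, 0.1, -154.9]
force: [0.5, 0.2, 0.1]
grip_width: 0.0616
```

Request:
move_arm([
  [4.5,0,0,0,0,0,0],
  [4.5,0,0,0,0,0,0],
  [4.5,0,0,0,0,0,0],
])

```text
time_s: 4.48
tool_pos: [0.5379, -0.1802, 0.0657]
tool_rot: [179.9, -0.0, -154.9]
force: [-2.6, 2.4, 4.4]
grip_width: 0.0493
```

```bash
python3 w.py w4
```

```text
4.4833 [ 0.5379 -0.1802  0.0657] [ 179.9    -0.   -154.87] q [-10.6  19.4  30.9 107.3 -11.9  56.6 140.6] F [-2.6  2.4  4.4] M [ 0.747  0.505 -0.065] g 0.0493
```

Request:
move_arm([
  [4.5,0,0,0.005,0,0,0.1],
  [4.5,0,0,0.005,0,0,0.1],
  [4.5,0,0,0.005,0,0,0.1],
])

```text
time_s: 4.78
tool_pos: [0.538, -0.1803, 0.0656]
tool_rot: [179.9, -0.0, -172.3]
force: [-2.3, 2.9, 4.3]
grip_width: 0.0496
```

```bash
python3 w.py w5
```

```text
4.7833 [ 0.538  -0.1803  0.0656] [ 1.7992e+02 -2.0000e-02 -1.7232e+02] q [-13.2  19.9  34.  107.4 -13.2  56.7 124.3] F [-2.3  2.9  4.3] M [0.675 0.522 0.024] g 0.0496
```

Request:
move_arm([
  [4.5,0,0,0.005,0,0,0.1],
  [4.5,0,0,0.005,0,0,0.1],
  [4.5,0,0,0.005,0,0,0.1],
])

```text
time_s: 5.08
tool_pos: [0.5381, -0.1805, 0.0655]
tool_rot: [179.9, -0.0, 170.6]
force: [-2.2, 3.5, 3.9]
grip_width: 0.0494
```

```bash
python3 w.py w6
```

```text
5.0833 [ 0.5381 -0.1805  0.0655] [ 1.7995e+02 -3.0000e-02  1.7062e+02] q [-15.7  20.5  37.1 107.5 -14.7  56.9 108.4] F [-2.2  3.5  3.9] M [0.688 0.506 0.073] g 0.0494
```

```bash
cat > q.py <<'E'
from h import *
o=env.get_obs(); y=o["tool_rot"][2]
al=29.2
print(round(o["time_s"],2),"yaw",round(y,2),"to next aligned(deg)",round((y-al)%45,2),"q7",o["qpos"][6].round(1),"F",o["force"].round(1),"M",o["wrist_torque"].round(3),"g",round(o["grip_width"],4),"p",o["tool_pos"].round(4))
E
python3 q.py;python3 q.py
```

```text
5.13 yaw 170.33 to next aligned(deg) 6.13 q7 108.2 F [-3.2  2.9  5.4] M [ 0.813  0.486 -0.051] g 0.0496 p [ 0.538  -0.1805  0.0654]
5.13 yaw 170.33 to next aligned(deg) 6.13 q7 108.2 F [-3.2  2.9  5.4] M [ 0.813  0.486 -0.051] g 0.0496 p [ 0.538  -0.1805  0.0654]
```

Request:
move_arm([
  [4.5,0,0,0.005,0,0,0.1],
  [4.5,0,0,0.005,0,0,0.1],
])

```text
time_s: 5.3
tool_pos: [0.538, -0.1806, 0.0654]
tool_rot: [180.0, -0.0, 159.2]
force: [-3.9, 2.4, 4.5]
grip_width: 0.0499
```

```bash
python3 q.py
```

```text
5.3 yaw 159.19 to next aligned(deg) 39.99 q7 97.9 F [-3.9  2.4  4.5] M [0.704 0.454 0.037] g 0.0499 p [ 0.538  -0.1806  0.0654]
```

Request:
move_arm([
  [4.5,0,0,0.005,0,0,0.1],
  [4.5,0,0,0.005,0,0,0.1],
])

```text
time_s: 5.47
tool_pos: [0.538, -0.1808, 0.0653]
tool_rot: [180.0, -0.0, 147.7]
force: [-3.1, 1.6, 5.1]
grip_width: 0.0491
```

```bash
python3 q.py
```

```text
5.47 yaw 147.71 to next aligned(deg) 28.51 q7 87.3 F [-3.1  1.6  5.1] M [0.645 0.514 0.08 ] g 0.0491 p [ 0.538  -0.1808  0.0653]
```

Request:
move_arm([
  [4.5,0,0,0.005,0,0,0.1],
  [4.5,0,0,0.005,0,0,0.1],
])

```text
time_s: 5.63
tool_pos: [0.5379, -0.1809, 0.0652]
tool_rot: [180.0, -0.0, 136.2]
force: [-2.8, 2.7, 4.7]
grip_width: 0.0497
```

```bash
python3 q.py
```

```text
5.63 yaw 136.25 to next aligned(deg) 17.05 q7 76.8 F [-2.8  2.7  4.7] M [0.589 0.511 0.091] g 0.0497 p [ 0.5379 -0.1809  0.0652]
```

```bash
cat > q.py <<'E'
from h import *
al=29.2; M=[];Y=[]
for i in range(4):
    o=env.get_obs(); M.append(o["wrist_torque"][2]);Y.append(o["tool_rot"][2])
    if i<3: viewer.read_camera("wrist")
y=np.mean(Y)
print(round(o["time_s"],2),"yaw",round(y,2),"to next",round((y-al)%45,2),"q7",o["qpos"][6].round(1),"F",o["force"].round(1),"Mz",np.round(M,3),np.mean(M).round(3),"g",round(o["grip_width"],4),"p",o["tool_pos"].round(4))
E
python3 q.py
```

```text
5.78 yaw 136.26 to next 17.06 q7 77.0 F [-3.5  1.3  4.8] Mz [ 0.091  0.    -0.046 -0.071] -0.007 g 0.0496 p [ 0.5379 -0.1809  0.0652]
```

Request:
move_arm([
  [4.5,0,0,0.005,0,0,0.1],
  [4.5,0,0,0.005,0,0,0.1],
])

```text
time_s: 5.95
tool_pos: [0.5378, -0.181, 0.0651]
tool_rot: [-180.0, -0.1, 124.8]
force: [-3.7, 2.0, 4.3]
grip_width: 0.0496
```

```bash
python3 q.py
```

```text
6.1 yaw 124.8 to next 5.6 q7 66.6 F [-3.4  2.2  5.7] Mz [ 0.059 -0.085 -0.065 -0.081] -0.043 g 0.0499 p [ 0.5378 -0.181   0.0651]
```

Request:
move_arm([
  [4.5,0,0,0.005,0,0,0.1],
  [4.5,0,0,0.005,0,0,0.1],
])

```text
time_s: 6.27
tool_pos: [0.5377, -0.1811, 0.065]
tool_rot: [-180.0, -0.1, 113.3]
force: [-3.4, 2.2, 5.1]
grip_width: 0.0497
```

```bash
python3 q.py
```

```text
6.42 yaw 113.34 to next 39.14 q7 56.3 F [-3.6  1.2  6.4] Mz [ 0.057 -0.075 -0.04  -0.064] -0.031 g 0.0497 p [ 0.5377 -0.1811  0.065 ]
```

```bash
sed -i 's/range(4)/range(1)/; s/if i<3/if 0/' q.py; python3 q.py
```

```text
6.42 yaw 113.55 to next 39.35 q7 56.3 F [-3.6  1.2  6.4] Mz [-0.064] -0.064 g 0.0497 p [ 0.5377 -0.1811  0.065 ]
```

Request:
move_arm([
  [4.5,0,0,0.005,0,0,0.1],
  [4.5,0,0,0.005,0,0,0.1],
])

```text
time_s: 6.58
tool_pos: [0.5376, -0.1811, 0.0649]
tool_rot: [-180.0, -0.1, 101.9]
force: [-3.8, 2.8, 5.7]
grip_width: 0.0498
```

```bash
python3 q.py
```

```text
6.58 yaw 101.88 to next 27.68 q7 45.8 F [-3.8  2.8  5.7] Mz [0.022] 0.022 g 0.0498 p [ 0.5376 -0.1811  0.0649]
```

Request:
move_arm([
  [4.5,0,0,0.005,0,0,0.1],
  [4.5,0,0,0.005,0,0,0.1],
])

```text
time_s: 6.75
tool_pos: [0.5374, -0.1812, 0.0648]
tool_rot: [-179.9, -0.0, 90.4]
force: [-4.8, 1.5, 6.7]
grip_width: 0.0496
```

```bash
python3 q.py
```

```text
6.75 yaw 90.4 to next 16.2 q7 35.7 F [-4.8  1.5  6.7] Mz [0.114] 0.114 g 0.0496 p [ 0.5374 -0.1812  0.0648]
```

Request:
move_arm([
  [4.5,0,0,0.005,0,0,0.1],
  [4.5,0,0,0.005,0,0,0.1],
])

```text
time_s: 6.92
tool_pos: [0.5373, -0.1812, 0.0647]
tool_rot: [-179.9, -0.0, 78.9]
force: [-5.5, 2.3, 6.2]
grip_width: 0.0492
```

```bash
python3 q.py
```

```text
6.92 yaw 78.95 to next 4.75 q7 25.6 F [-5.5  2.3  6.2] Mz [0.098] 0.098 g 0.0492 p [ 0.5373 -0.1812  0.0647]
```

Request:
move_arm([
  [4.5,0,0,0.005,0,0,0.1],
])

```text
time_s: 7.0
tool_pos: [0.5373, -0.1812, 0.0647]
tool_rot: [-179.9, -0.0, 73.2]
force: [-5.5, 2.8, 6.8]
grip_width: 0.0497
```

```bash
python3 q.py
```

```text
7.0 yaw 73.22 to next 44.02 q7 20.6 F [-5.5  2.8  6.8] Mz [0.069] 0.069 g 0.0497 p [ 0.5373 -0.1812  0.0647]
```

Request:
move_arm([
  [4.5,0,0,0.005,0,0,0.1],
])

```text
time_s: 7.08
tool_pos: [0.5372, -0.1811, 0.0646]
tool_rot: [-179.9, 0.0, 67.5]
force: [-5.9, 3.5, 7.4]
grip_width: 0.0497
```

```bash
python3 q.py
```

```text
7.08 yaw 67.49 to next 38.29 q7 15.6 F [-5.9  3.5  7.4] Mz [0.061] 0.061 g 0.0497 p [ 0.5372 -0.1811  0.0646]
```

Request:
move_arm([
  [4.5,0,0,0.005,0,0,0.1],
])

```text
time_s: 7.17
tool_pos: [0.5371, -0.1811, 0.0645]
tool_rot: [-179.9, 0.0, 61.8]
force: [-6.0, 3.1, 7.2]
grip_width: 0.0497
```

```bash
python3 q.py
```

```text
7.17 yaw 61.77 to next 32.57 q7 10.6 F [-6.   3.1  7.2] Mz [0.112] 0.112 g 0.0497 p [ 0.5371 -0.1811  0.0645]
```

Request:
move_arm([
  [4.5,0,0,0.005,0,0,0.1],
])

```text
time_s: 7.25
tool_pos: [0.5371, -0.1811, 0.0645]
tool_rot: [-179.9, 0.0, 56.0]
force: [-6.5, 2.3, 9.3]
grip_width: 0.0497
```

```bash
python3 q.py
```

```text
7.25 yaw 56.05 to next 26.85 q7 5.7 F [-6.5  2.3  9.3] Mz [0.167] 0.167 g 0.0497 p [ 0.5371 -0.1811  0.0645]
```

Request:
move_arm([
  [4.5,0,0,0.005,0,0,0.1],
])

```text
time_s: 7.33
tool_pos: [0.537, -0.1811, 0.0645]
tool_rot: [-179.9, 0.1, 50.3]
force: [-7.5, 2.9, 8.5]
grip_width: 0.0496
```

```bash
python3 q.py
```

```text
7.33 yaw 50.33 to next 21.13 q7 0.8 F [-7.5  2.9  8.5] Mz [0.218] 0.218 g 0.0496 p [ 0.537  -0.1811  0.0645]
```

Request:
move_arm([
  [4.5,0,0,0.005,0,0,0.1],
])

```text
time_s: 7.42
tool_pos: [0.537, -0.181, 0.0645]
tool_rot: [-179.9, 0.1, 44.6]
force: [-6.4, 3.4, 9.0]
grip_width: 0.0495
```

```bash
python3 q.py
```

```text
7.42 yaw 44.61 to next 15.41 q7 -4.1 F [-6.4  3.4  9. ] Mz [0.202] 0.202 g 0.0495 p [ 0.537  -0.181   0.0645]
```

The torque rose from 0.06 to about 0.2 N m, starting near yaw 64°, so the seal has bitten. The next aligned position is 15.4° further on.

Request:
move_arm([
  [4.5,0,0,0.005,0,0,0.1],
])

```text
time_s: 7.5
tool_pos: [0.5369, -0.181, 0.0644]
tool_rot: [-179.9, 0.1, 38.9]
force: [-7.5, 3.3, 10.0]
grip_width: 0.0499
```

```bash
python3 q.py
```

```text
7.5 yaw 38.89 to next 9.69 q7 -9.1 F [-7.5  3.3 10. ] Mz [0.258] 0.258 g 0.0499 p [ 0.5369 -0.181   0.0644]
```

Request:
move_arm([
  [4.5,0,0,0.005,0,0,0.1],
])

```text
time_s: 7.58
tool_pos: [0.5369, -0.1809, 0.0644]
tool_rot: [-179.9, 0.1, 33.2]
force: [-8.0, 3.6, 10.2]
grip_width: 0.0501
```

```bash
python3 q.py
```

```text
7.58 yaw 33.17 to next 3.97 q7 -14.1 F [-8.   3.6 10.2] Mz [0.248] 0.248 g 0.0501 p [ 0.5369 -0.1809  0.0644]
```

Request:
move_arm([
  [4.5,0,0,0.003,0,0,0.06],
  [4.5,0,0,0,0,0,0],
])

```text
time_s: 7.75
tool_pos: [0.5368, -0.1809, 0.0644]
tool_rot: [-179.9, 0.1, 29.8]
force: [-7.4, 5.6, 10.9]
grip_width: 0.0497
```

```bash
python3 q.py; python3 w.py w7; python3 q.py
```

```text
7.75 yaw 29.83 to next 0.63 q7 -17.1 F [-7.4  5.6 10.9] Mz [-0.223] -0.223 g 0.0497 p [ 0.5368 -0.1809  0.0644]
7.75 [ 0.5368 -0.1809  0.0644] [-1.7986e+02  1.5000e-01  2.9830e+01] q [-36.5  32.6  66.  108.1 -33.7  62.2 -17.1] F [-7.4  5.6 10.9] M [ 0.41   1.38  -0.223] g 0.0497
7.8 yaw 29.91 to next 0.71 q7 -17.0 F [-8.4  4.7 10.7] Mz [-0.322] -0.322 g 0.0495 p [ 0.5369 -0.1809  0.0644]
```

Request:
move_arm([
  [8.7,0,0,0,0,0,0],
  [8.7,0,0,0,0,0,0],
  [8.7,0,0,0,0,0,0],
  [8.7,0,0,0,0,0,0],
  [8.7,0,0,0,0,0,0],
])

```text
time_s: 8.22
tool_pos: [0.5383, -0.1812, 0.064]
tool_rot: [180.0, -0.0, 29.8]
force: [0.1, -0.0, -0.3]
grip_width: 0.0751
```

Request:
move_arm([
  [8.7,0,0,-1,0,0,0],
  [8.7,0,0,-2,0,0,0],
  [8.7,0,0,-3,0,0,0],
  [8.7,0,0,-3,0,0,0],
  [8.7,0,0,-3,0,0,0],
])

```text
time_s: 8.63
tool_pos: [0.5379, -0.1816, 0.1858]
tool_rot: [180.0, 0.0, 29.8]
force: [1.5, 0.0, -0.1]
grip_width: 0.0866
```

Request:
move_arm([
  [8.7,0,0,0,0,0,0],
  [8.7,0,0,0,0,0,0],
])

```text
time_s: 8.8
tool_pos: [0.5394, -0.1817, 0.1864]
tool_rot: [179.9, -0.2, 29.8]
force: [-0.3, 0.5, -0.3]
grip_width: 0.087
```

```bash
python3 w.py w8;python3 - <<'E'
import cv2
a=cv2.imread("pics/w8.png")
cv2.imwrite("pics/w8c.png",cv2.resize(a[130:310,230:430],None,fx=4,fy=3.3333,interpolation=cv2.INTER_CUBIC))
cv2.imwrite("pics/w8c.png",cv2.resize(a[130:310,230:430],None,fx=3.3,fy=3.3,interpolation=cv2.INTER_CUBIC))
E
```

```text
8.8 [ 0.5394 -0.1817  0.1864] [179.89  -0.24  29.8 ] q [-40.8  20.9  69.1 101.6 -20.7  71.6 -26.5] F [-0.3  0.5 -0.3] M [-0.016  0.141  0.031] g 0.087
```

View pics/w8c.png

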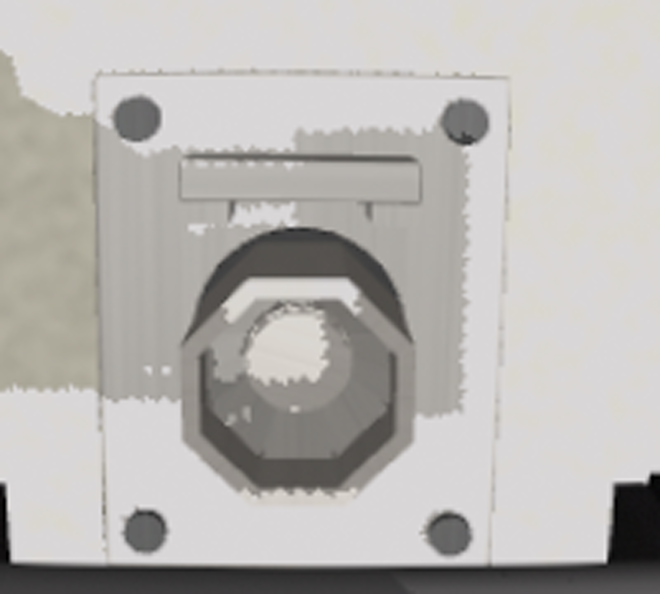

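The hopper's near side now runs parallel to the fence (rows 280 and 200). I'll check that numerically, using the holes at (137,118), (464,121), (146,530) and (449,533).

Run:
```python
from h import *
import pickle
T,c=pickle.load(open("pics/w8.pkl","rb"))
g=lambda x,y,z: wonz(c,T,230+x/3.3,130+y/3.3,z)
H=np.array([g(*p,.008) for p in [(137,118),(464,121),(449,533),(146,530)]])
print(H.round(4),H.mean(0), "ang top pair",np.degrees(np.arctan2(*(H[0]-H[1])[:2][::-1]))-90,"bottom",np.degrees(np.arctan2(*(H[3]-H[2])[:2][::-1]))-90,
 "sides",[np.degrees(np.arctan2(*(a-b)[:2][::-1])) for a,b in((H[0],H[3]),(H[1],H[2]))])
# fence top line at z=.032 : far edge
F=[g(*p,.032) for p in [(182,200),(420,203)]]; print("fence",np.round(F,4),np.degrees(np.arctan2(*(F[0]-F[1])[:2][::-1]))-90)
# outer octagon
V=[(239,279),(350,279),(414,346),(414,437),(353,503),(242,503),(182,435),(182,346)]
P=np.array([g(*p,.070) for p in V])[:,:2]
def f(p):
    a=p[2]-np.arange(8)*np.pi/4
    return (P-(p[:2]+p[3]*np.c_[np.cos(a),np.sin(a)])).ravel()
a0=np.arctan2(*(P[0]-P.mean(0))[::-1]); r=least_squares(f,np.r_[P.mean(0),a0,.027])
print(r.x,(np.degrees(r.x[2])+22.5)%45, r.fun.round(4))
```

```text
[[ 0.5661 -0.1173  0.008 ]
 [ 0.6072 -0.1906  0.008 ]
 [ 0.5091 -0.2457  0.008 ]
 [ 0.4682 -0.1724  0.008 ]] [ 0.53764015 -0.18150677  0.008     ] ang top pair 29.26987522585236 bottom 29.212313204732965 sides [np.float64(29.383546747191406), np.float64(29.332370265219204)]
fence [[ 0.5565 -0.1387  0.032 ]
 [ 0.5841 -0.1884  0.032 ]] 29.075521321415124
[ 0.53779333 -0.18123221  0.91573995  0.0271702 ] 29.968034148831634 [-0.0012  0.0012 -0.     -0.001  -0.0003  0.0001  0.0004  0.      0.0009
 -0.0016 -0.0009  0.0016  0.0009  0.0003  0.0003 -0.0007]
```

Hopper side 29.97° against fixture 29.3°, so they're parallel to within 0.012 rad. Now for the key.

Request:
move_arm([
  [8.7,1.76,-3.11,-0.55,0,0,0],
  [8.7,1.76,-3.11,-0.55,0,0,0],
  [8.7,1.76,-3.11,-0.55,0,0,0],
  [8.7,1.76,-3.11,-0.55,0,0,0],
  [8.7,1.76,-3.11,-0.55,0,0,0],
])

```text
time_s: 9.27
tool_pos: [0.536, -0.0008, 0.2105]
tool_rot: [-179.9, 0.1, 29.8]
force: [0.4, -0.6, 0.2]
grip_width: 0.087
```

Request:
move_arm([
  [8.7,1.76,-3.11,-0.55,0,0,0],
  [8.7,1.76,-3.11,-0.55,0,0,0],
  [8.7,1.76,-3.11,-0.55,0,0,0],
  [8.7,1.76,-3.11,-0.55,0,0,0],
  [8.7,0,0,0,0,0,-0.117],
])

```text
time_s: 9.68
tool_pos: [0.5352, 0.1506, 0.2325]
tool_rot: [-179.9, 0.0, 37.2]
force: [-1.0, 0.3, -0.7]
grip_width: 0.0872
```

Request:
move_arm([
  [8.7,0,0,0,0,0,-0.117],
  [8.7,0,0,0,0,0,-0.117],
  [8.7,0,0,0,0,0,-0.117],
  [8.7,0,0,0,0,0,-0.117],
  [8.7,0,0,0,0,0,-0.117],
])

```text
time_s: 10.1
tool_pos: [0.5357, 0.1404, 0.232]
tool_rot: [-179.9, 0.1, 70.4]
force: [1.1, 0.8, -0.2]
grip_width: 0.0872
```

Request:
move_arm([
  [8.7,0,0,0,0,0,-0.117],
  [8.7,0,0,0,0,0,-0.117],
  [8.7,0,0,0,0,0,-0.117],
  [8.7,0,0,0,0,0,-0.117],
  [8.7,0,0,0,0,0,-0.117],
])

```text
time_s: 10.52
tool_pos: [0.5356, 0.1404, 0.2319]
tool_rot: [-179.8, 0.1, 103.9]
force: [-0.2, 0.3, 0.7]
grip_width: 0.0871
```

Request:
move_arm([
  [5,0,0,0,0,0,-0.117],
  [5,0,0,0,0,0,0],
  [5,0,0,0,0,0,0],
])

```text
time_s: 10.77
tool_pos: [0.536, 0.1403, 0.2324]
tool_rot: [-179.9, 0.0, 110.0]
force: [-0.4, 0.8, 0.1]
grip_width: 0.0745
```

```bash
python3 w.py k1;python3 go.py 0.5378 0.1397 0.106 110
```

```text
10.7667 [0.536  0.1403 0.2324] [-1.7988e+02  2.0000e-02  1.1004e+02] q [-65.1   9.7  53.3  99.7  -8.   74.7  10. ] F [-0.4  0.8  0.1] M [-0.08   0.096 -0.019] g 0.0745
t 10.8167 pos [0.5361 0.1404 0.2326] rot [-1.7991e+02  2.0000e-02  1.1005e+02] q [-65.  10.  53. 100.  -8.  75.  10.]
delta cm [-0.12  0.16 12.66] rotvec [-0.0016  0.0004  0.0008]
```

View pics/k1.png

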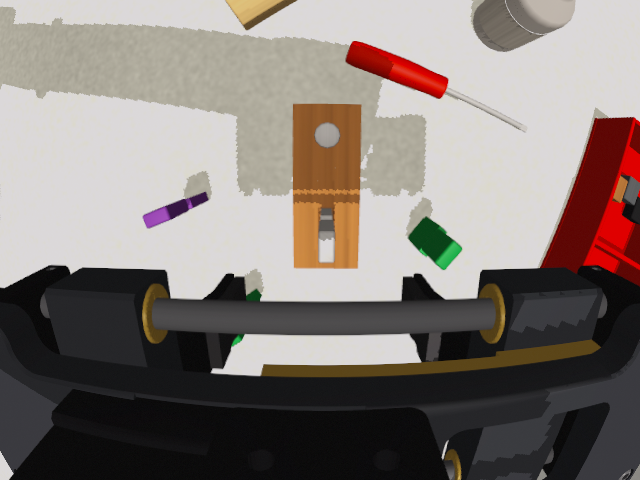

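Run:
```python
from h import *
import pickle
T,c=pickle.load(open("pics/k1.pkl","rb"))
t=viewer.read_camera("top")
for n,p in (("green top",(205+640/7,205+440/7)),("green2",(205+268/7,205+78/7))): print(n,onz(t,*p,.102))
a=cv2.imread("pics/k1.png")
cv2.imwrite("pics/k1c.png",cv2.resize(a[180:300,270:390],None,fx=5,fy=5,interpolation=cv2.INTER_CUBIC))
```

```text
green top [0.49080661 0.03164519 0.102     ]
green2 [0.63091145 0.16224706 0.102     ]
```

View pics/k1c.png

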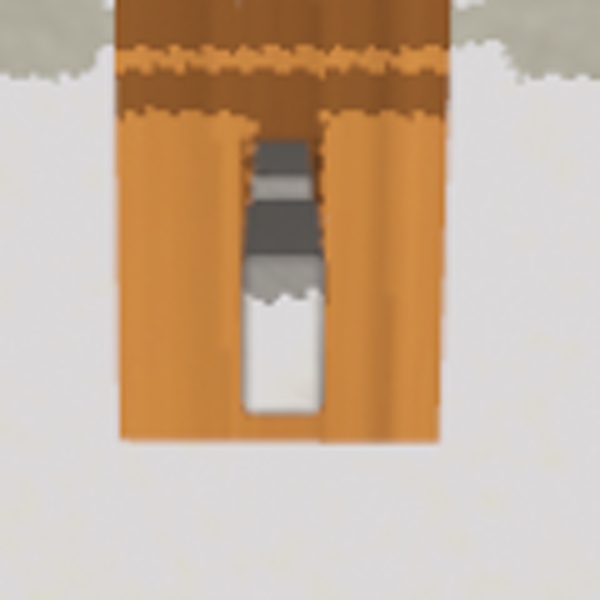

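```bash
python3 - <<'E'
from h import *
import pickle
T,c=pickle.load(open("pics/k1.pkl","rb"))
P=np.array([wonz(c,T,270+x/5,180+y/5,.114) for x,y in [(245,255),(322,255),(322,412),(245,412)]])
print(P.round(4),P.mean(0),[np.linalg.norm(P[i]-P[i-1]).round(4) for i in range(4)])
d=P[0]+P[1]-P[2]-P[3];print(np.degrees(np.arctan2(d[1],d[0])))
E
python3 go.py 0.538 0.1395 0.106 110
```

```text
[[0.5299 0.1486 0.114 ]
 [0.54   0.1524 0.114 ]
 [0.5481 0.1307 0.114 ]
 [0.5377 0.1269 0.114 ]] [0.53893896 0.13965312 0.114     ] [np.float64(0.0231), np.float64(0.0108), np.float64(0.0231), np.float64(0.0111)]
110.23186026298318
t 10.8667 pos [0.5362 0.1404 0.2328] rot [-1.7993e+02  2.0000e-02  1.1008e+02] q [-65.  10.  53. 100.  -8.  75.  10.]
delta cm [-0.14  0.15 12.68] rotvec [-0.0012  0.0004  0.0013]
```

Request:
move_arm([
  [5,-0.15,0.21,2,0,0,0],
  [5,0,0,2.5,0,0,0],
  [5,0,0,2.5,0,0,0],
  [5,0,0,0,0,0,0],
  [5,0,0,0,0,0,0],
])

```text
time_s: 11.28
tool_pos: [0.5382, 0.1395, 0.1627]
tool_rot: [-179.8, 0.1, 110.2]
force: [-0.1, 0.5, 0.9]
grip_width: 0.0506
```

```bash
python3 w.py k2;python3 go.py 0.5386 0.1397 0.106 110.1
python3 - <<'E'
import cv2
a=cv2.imread("pics/k2.png")
cv2.imwrite("pics/k2c.png",cv2.resize(a[180:400,210:450],None,fx=2.7,fy=2.7,interpolation=cv2.INTER_CUBIC))
E
```

```text
11.2833 [0.5382 0.1395 0.1627] [-1.7984e+02  5.0000e-02  1.1016e+02] q [-62.9  14.4  52.3 104.3 -12.2  67.4  13.5] F [-0.1  0.5  0.9] M [-0.085 -0.015  0.02 ] g 0.0506
t 11.3333 pos [0.5393 0.1398 0.1641] rot [1.8000e+02 3.0000e-02 1.1017e+02] q [-63.  14.  52. 104. -12.  67.  14.]
delta cm [ 0.02 -0.07  5.81] rotvec [0.     0.0006 0.0012]
```

View pics/k2c.png

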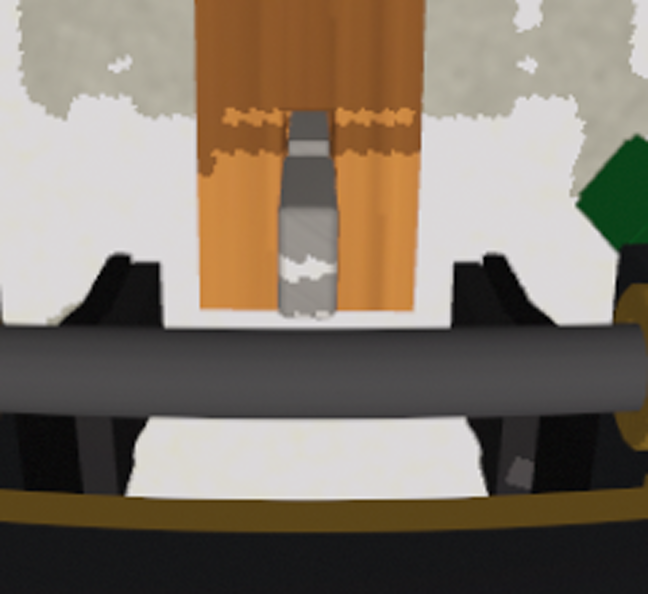

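The key (crop column 308) is centred between the fingers (162 and 452). Descend and grip.

Request:
move_arm([
  [5,0,-0.02,2,0,0,0],
  [5,0,0,2,0,0,0],
  [5,0,0,1.75,0,0,0],
  [5,0,0,0,0,0,0],
])

```text
time_s: 11.67
tool_pos: [0.5379, 0.1399, 0.1049]
tool_rot: [-179.9, 0.0, 110.2]
force: [-0.9, -0.2, 0.8]
grip_width: 0.05
```

Request:
move_arm([
  [2,0,0,0,0,0,0],
  [1,0,0,0,0,0,0],
  [1,0,0,0,0,0,0],
  [1,0,0,0,0,0,0],
  [1,0,0,0,0,0,0],
], force=15)

```text
time_s: 12.08
tool_pos: [0.5395, 0.14, 0.107]
tool_rot: [179.9, -0.0, 110.2]
force: [-0.4, -0.5, 0.4]
grip_width: 0.0247
```

Request:
move_arm([
  [1,0,0,0,0,0,0],
  [1,0,0,0,0,0,0],
  [1,0,0,0,0,0,0],
  [1,0,0,0,0,0,0],
])

```text
time_s: 12.42
tool_pos: [0.5387, 0.1397, 0.1062]
tool_rot: [-180.0, -0.0, 110.2]
force: [-0.9, 0.5, 2.4]
grip_width: 0.0121
```

```bash
python3 w.py k3
```

```text
12.4167 [0.5387 0.1397 0.1062] [-1.7998e+02 -1.0000e-02  1.1023e+02] q [-60.5  18.6  50.5 107.5 -16.3  61.4  16.7] F [-0.9  0.5  2.4] M [-0.14   0.311  0.024] g 0.0121
```

Request:
move_arm([
  [1,0,0,0,0,0,0],
  [1,0,0,-0.7,0,0,0],
  [1,0,0,-1,0,0,0],
  [1,0,0,-1,0,0,0],
  [1,0,0,-1.5,0,0,0],
], force=30)

```text
time_s: 12.88
tool_pos: [0.5385, 0.1396, 0.1485]
tool_rot: [-179.9, 0.0, 110.2]
force: [0.2, 0.7, -1.3]
grip_width: 0.0117
```

Request:
move_arm([
  [1,0,0,-2,0,0,0],
  [1,0,0,-2.5,0,0,0],
  [1,0,0,-2.5,0,0,0],
  [1,0,0,-1.2,0,0,-0.0795],
  [1,0,0,0,0,0,-0.0795],
])

```text
time_s: 13.3
tool_pos: [0.5411, 0.14, 0.2345]
tool_rot: [179.6, 0.0, 119.5]
force: [0.9, 0.9, -1.7]
grip_width: 0.0117
```

Request:
move_arm([
  [1,-1.5,-0.7,0,0,0,0],
  [1,-3,-1.36,0,0,0,0],
  [1,-3.49,-1.58,0,0,0,0],
  [1,-3.49,-1.58,0,0,0,0],
  [1,-3.49,-1.58,0,0,0,0],
])

```text
time_s: 13.72
tool_pos: [0.5531, -0.0256, 0.2312]
tool_rot: [179.9, -0.0, 119.4]
force: [0.2, 0.2, -2.6]
grip_width: 0.0119
```

Request:
move_arm([
  [1,-3.49,-1.58,0,0,0,0],
  [1,-3.49,-1.58,0,0,0,0],
  [1,-3,-1.36,0,0,0,0],
  [1,-2,-0.9,0,0,0,0],
  [1,0,0,0,0,0,0],
])

```text
time_s: 14.13
tool_pos: [0.5634, -0.1624, 0.2315]
tool_rot: [-180.0, 0.3, 118.8]
force: [-0.6, -0.1, -1.7]
grip_width: 0.0121
```

Request:
move_arm([
  [1,0,0,0,0,0,0],
  [1,0,0,0,0,0,0],
])

```text
time_s: 14.3
tool_pos: [0.5647, -0.154, 0.2304]
tool_rot: [179.9, -0.0, 119.4]
force: [-0.2, 0.8, -2.5]
grip_width: 0.0119
```

```bash
python3 w.py k4; python3 go.py 0.565 -0.1658 0.102 119.3
python3 - <<'E'
from h import *
for n in("scene","top"):
    c=viewer.read_camera(n); cv2.imwrite(f"pics/{n}4.png",c["img"][:,:,::-1])
a=cv2.imread("pics/scene4.png"); 
cv2.imwrite("pics/s4c.png",cv2.resize(a[150:290,180:300],None,fx=4.2,fy=4.2,interpolation=cv2.INTER_CUBIC))
E
```

```text
14.3 [ 0.5647 -0.154   0.2304] [ 1.7994e+02 -4.0000e-02  1.1939e+02] q [-36.9  17.1  59.8  95.8 -15.3  75.9  55. ] F [-0.2  0.8 -2.5] M [-0.013  0.024 -0.028] g 0.0119
t 14.35 pos [ 0.5649 -0.1532  0.2303] rot [ 1.7995e+02 -5.0000e-02  1.1947e+02] q [-37.  17.  60.  96. -15.  76.  55.]
delta cm [-1.11 -0.62 12.83] rotvec [ 0.0009 -0.0009  0.003 ]
```

View pics/k4.png

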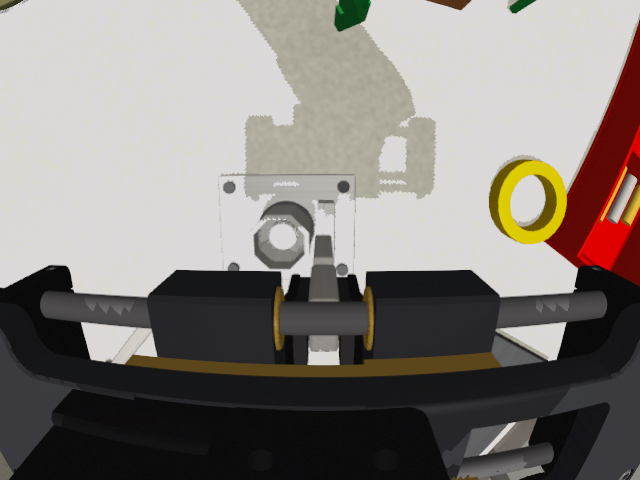

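View pics/s4c.png

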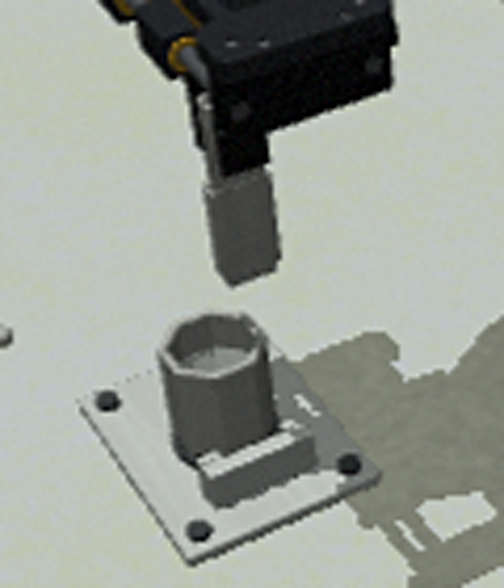

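Request:
move_arm([
  [1,-0.5,-0.3,1.4,0,0,0],
  [1,-0.5,-0.3,1.4,0,0,0],
  [1,-0.11,-0.02,1.4,0,0,0],
  [1,0,0,1.4,0,0,0],
  [1,0,0,0,0,0,0],
])

```text
time_s: 14.87
tool_pos: [0.5621, -0.167, 0.1698]
tool_rot: [-179.7, -0.2, 119.3]
force: [0.2, 1.0, -1.9]
grip_width: 0.0117
```

Request:
move_arm([
  [1,0,0,0,0,0,0],
  [1,0,0,0,0,0,0],
  [1,0,0,0,0,0,0],
])

```text
time_s: 15.12
tool_pos: [0.565, -0.1678, 0.1747]
tool_rot: [179.9, 0.0, 119.4]
force: [0.9, -0.1, -0.4]
grip_width: 0.0123
```

```bash
python3 w.py k5; python3 go.py 0.565 -0.1658 0.102 119.3
python3 - <<'E'
from h import *
for n in("scene","top"):
    c=viewer.read_camera(n); cv2.imwrite(f"pics/{n}5.png",c["img"][:,:,::-1])
a=cv2.imread("pics/scene5.png"); 
cv2.imwrite("pics/s5c.png",cv2.resize(a[180:290,190:290],None,fx=5.4,fy=5.4,interpolation=cv2.INTER_CUBIC))
a=cv2.imread("pics/k5.png"); 
cv2.imwrite("pics/k5c.png",cv2.resize(a[120:370,200:440],None,fx=2.4,fy=2.4,interpolation=cv2.INTER_CUBIC))
E
python3 go.py 0.565 -0.1658 0.102 119.3
```

```text
15.1167 [ 0.565  -0.1678  0.1747] [1.7995e+02 4.0000e-02 1.1935e+02] q [-33.5  20.8  58.1  99.2 -18.7  70.4  58.7] F [ 0.9 -0.1 -0.4] M [-0.033 -0.034  0.045] g 0.0123
t 15.1667 pos [ 0.5651 -0.1678  0.1748] rot [1.7993e+02 5.0000e-02 1.1936e+02] q [-33.  21.  58.  99. -19.  70.  59.]
delta cm [0.19 0.09 7.28] rotvec [0.0012 0.0009 0.001 ]
t 15.2667 pos [ 0.565  -0.1677  0.1747] rot [1.7993e+02 4.0000e-02 1.1936e+02] q [-33.  21.  58.  99. -19.  70.  59.]
delta cm [0.17 0.09 7.27] rotvec [0.0011 0.0006 0.0011]
```

View pics/k5c.png

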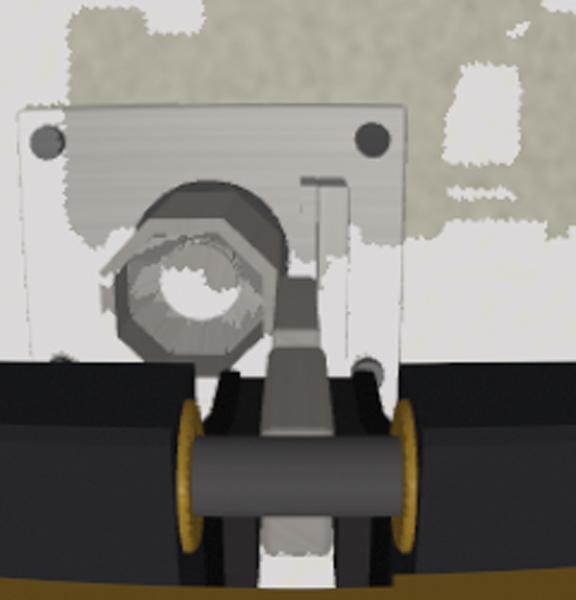

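View pics/s5c.png

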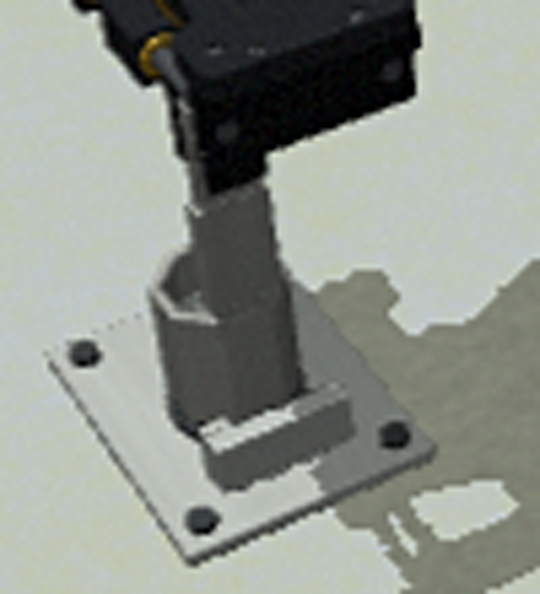

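Run:
```python
import cv2
a=cv2.imread("pics/k5.png"); 
cv2.imwrite("pics/k5d.png",cv2.resize(a[185:275,285:375],None,fx=6.6,fy=6.6,interpolation=cv2.INTER_CUBIC))
cv2.imwrite("pics/k5e.png",cv2.resize(a[190:280,235:325],None,fx=6.6,fy=6.6,interpolation=cv2.INTER_CUBIC))
```

```text
(no output)
```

View pics/k5d.png

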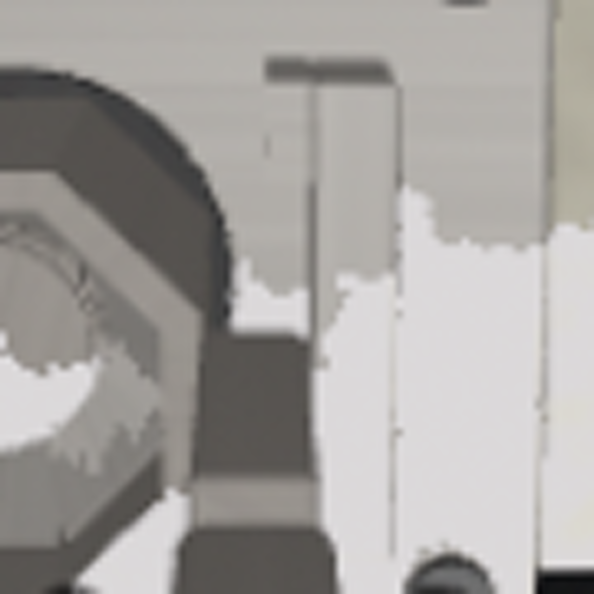

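View pics/k5e.png

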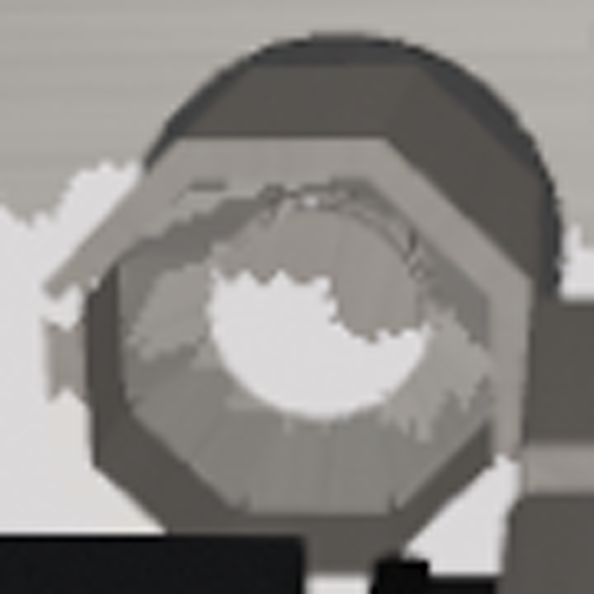

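Run:
```python
from h import *
import pickle
T,c=pickle.load(open("pics/k5.pkl","rb"))
Ti=np.linalg.inv(T)
def tl(u,v,z): 
    p=wonz(c,T,u,v,z); return (Ti@np.r_[p,1])[:3]*1000, p
d=lambda x,y:(285+x/6.6,185+y/6.6)
e=lambda x,y:(235+x/6.6,190+y/6.6)
zb=T[2,3]-.094
def pr(n,uv,z): a,b=tl(*uv,z); print(n,"tool mm",a.round(2),"world",b.round(4))
pr("blade bottom L",d(203,333),zb+.008); pr("blade bottom R",d(311,333),zb+.008)
pr("shoulder L",d(190,478),zb+.056); pr("shoulder R",d(317,478),zb+.056)
pr("tab L",d(180,530),zb+.102-.0);
pr("fence face far",d(312,85),.032);pr("fence face near",d(312,290),.032)
pr("fence back far",d(396,85),.032);pr("fence back near",d(393,500),.032)
pr("cheek far corner",d(266,80),.032); pr("cheek near corner",d(268,150),.032)
for z in(.070,.0715):
  pr("hopR top",e(530,285),z); pr("hopR bot",e(515,455),z); pr("hop top L",e(180,137),z); pr("hop top R",e(385,137),z);pr("hop left",e(47,290),z); pr("hop left",e(47,390),z)
  pr("innerR top",e(493,297),z); pr("inner L",e(88,300),z)
H=np.array([tl(*q,.008)[1] for q in [d(450,0-14),]]); print(H)
```

```text
blade bottom L tool mm [14.31 -4.4  85.98] world [ 0.5542 -0.1576  0.0887]
blade bottom R tool mm [14.31  5.67 85.99] world [ 0.563  -0.1526  0.0887]
shoulder L tool mm [14.53 -4.43 37.98] world [ 0.554  -0.1574  0.1367]
shoulder R tool mm [14.54  5.   37.99] world [ 0.5623 -0.1527  0.1367]
tab L tool mm [25.27 -3.8  -8.02] world [ 0.5493 -0.1477  0.1827]
fence face far tool mm [ 30.21   7.03 142.65] world [ 0.5565 -0.1381  0.032 ]
fence face near tool mm [  6.14   7.17 142.67] world [ 0.5684 -0.159   0.032 ]
fence back far tool mm [ 30.25  16.67 142.66] world [ 0.5649 -0.1333  0.032 ]
fence back near tool mm [-19.45  17.01 142.7 ] world [ 0.5895 -0.1765  0.032 ]
cheek far corner tool mm [ 30.77   1.76 142.64] world [ 0.5516 -0.1402  0.032 ]
cheek near corner tool mm [ 22.64   2.   142.65] world [ 0.5558 -0.1472  0.032 ]
hopR top tool mm [ 11.47  -5.07 104.65] world [ 0.5551 -0.1604  0.07  ]
hopR bot tool mm [ -6.44  -6.7  104.66] world [ 0.5624 -0.1768  0.07  ]
hop top L tool mm [ 26.77 -40.22 104.61] world [ 0.5169 -0.1643  0.07  ]
hop top R tool mm [ 26.64 -19.5  104.63] world [ 0
[... 230 characters left out ...]
3  0.07  ]
inner L tool mm [  9.96 -50.41 104.61] world [ 0.5163 -0.1839  0.07  ]
hopR top tool mm [ 11.82  -5.04 103.15] world [ 0.5549 -0.16    0.0715]
hopR bot tool mm [ -5.99  -6.65 103.16] world [ 0.5622 -0.1764  0.0715]
hop top L tool mm [ 27.02 -39.97 103.11] world [ 0.517  -0.1639  0.0715]
hop top R tool mm [ 26.89 -19.38 103.13] world [ 0.535  -0.1539  0.0715]
hop left tool mm [ 11.37 -54.35 103.11] world [ 0.5122 -0.1846  0.0715]
hop left tool mm [  0.8  -54.91 103.11] world [ 0.5169 -0.1941  0.0715]
innerR top tool mm [ 10.58  -8.76 103.15] world [ 0.5523 -0.1629  0.0715]
inner L tool mm [ 10.31 -50.1  103.11] world [ 0.5164 -0.1834  0.0715]
[[ 0.56729031 -0.12129507  0.008     ]]
```

The wrist view puts the pocket 0.5–1 mm in tool +y and about 2 mm in tool +x of the key, which agrees with the world estimate. I'll correct that and descend partway.

Request:
move_arm([
  [1,0.2,0.07,0,0,0,0],
  [1,0,0,0,0,0,0],
  [1,0,0,0.5,0,0,0],
  [1,0,0,0,0,0,0],
  [1,0,0,0,0,0,0],
])

```text
time_s: 15.68
tool_pos: [0.5638, -0.1655, 0.1686]
tool_rot: [-180.0, -0.0, 119.4]
force: [0.6, 0.1, -2.5]
grip_width: 0.0119
```

```bash
python3 go.py 0.565 -0.1658 0.102 119.3
```

```text
t 15.6833 pos [ 0.5638 -0.1655  0.1686] rot [-1.7997e+02 -3.0000e-02  1.1935e+02] q [-34.  21.  58. 100. -19.  70.  59.]
delta cm [-0.09  0.09  6.66] rotvec [-0.0006 -0.0005  0.0009]
```

Request:
move_arm([
  [1,0,0,0.7,0,0,0],
  [1,0,0,0.7,0,0,0],
  [1,0,0,0.7,0,0,0],
  [1,0,0,0.6,0,0,0],
  [1,0,0,0,0,0,0],
])

```text
time_s: 16.1
tool_pos: [0.5636, -0.1651, 0.1403]
tool_rot: [-179.9, -0.1, 119.4]
force: [0.6, 0.4, -2.0]
grip_width: 0.012
```

Request:
move_arm([
  [1,0,0,0,0,0,0],
  [1,0,0,0,0,0,0],
  [1,0,0,0,0,0,0],
])

```text
time_s: 16.35
tool_pos: [0.5642, -0.1658, 0.1423]
tool_rot: [180.0, 0.0, 119.3]
force: [0.9, -0.1, -1.8]
grip_width: 0.012
```

```bash
python3 w.py k6; python3 go.py 0.565 -0.1658 0.102 119.3;  python3 - <<'E'
from h import *
for n in("scene","top"):
    c=viewer.read_camera(n); cv2.imwrite(f"pics/{n}6.png",c["img"][:,:,::-1])
a=cv2.imread("pics/scene6.png"); 
cv2.imwrite("pics/s6c.png",cv2.resize(a[180:290,190:290],None,fx=5.4,fy=5.4,interpolation=cv2.INTER_CUBIC))
a=cv2.imread("pics/k6.png"); 
cv2.imwrite("pics/k6c.png",cv2.resize(a[160:280,250:370],None,fx=5,fy=5,interpolation=cv2.INTER_CUBIC))
E
```

```text
16.35 [ 0.5642 -0.1658  0.1423] [1.7999e+02 2.0000e-02 1.1934e+02] q [-32.5  22.7  56.9 101.3 -20.5  67.2  59.8] F [ 0.9 -0.1 -1.8] M [-0.04  -0.031 -0.005] g 0.012
t 16.4 pos [ 0.5643 -0.1658  0.1424] rot [1.7998e+02 2.0000e-02 1.1934e+02] q [-33.  23.  57. 101. -20.  67.  60.]
delta cm [-0.03  0.07  4.04] rotvec [0.0004 0.0004 0.0007]
```

View pics/k6c.png

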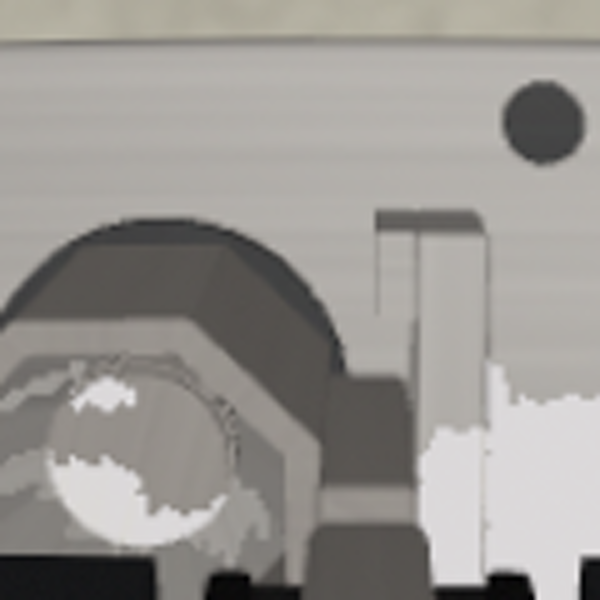

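View pics/s6c.png

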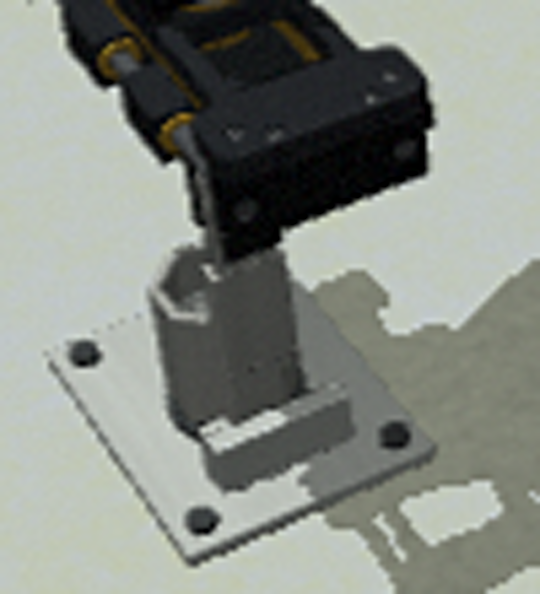

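Run:
```python
from h import *
import pickle
T,c=pickle.load(open("pics/k6.pkl","rb"))
Ti=np.linalg.inv(T)
d=lambda x,y:(250+x/5,160+y/5)
zb=T[2,3]-.094
def pr(n,uv,z): print(n,"tool mm",((Ti@np.r_[wonz(c,T,*uv,z),1])[:3]*1000).round(2))
pr("blade bottom L",d(343,377),zb+.008); pr("blade bottom R",d(409,377),zb+.008)
pr("shoulder L",d(321,487),zb+.056); pr("shoulder R",d(415,487),zb+.056)
pr("fence face far",d(415,235),.032);pr("fence face near",d(411,365),.032)
pr("fence back far",d(487,235),.032);pr("fence back near",d(483,540),.032)
pr("cheek far corner",d(376,230),.032); pr("cheek near corner",d(377,315),.032)
pr("hopR top",d(320,440),.0705);pr("hop top R",d(195,320),.0705)
pr("hop inR",d(285,455),.0705);
pr("hole",d(543,122),.008)
```

```text
blade bottom L tool mm [14.34 -2.65 85.99]
blade bottom R tool mm [14.35  5.48 86.  ]
shoulder L tool mm [14.54 -4.23 37.99]
shoulder R tool mm [14.55  4.99 38.  ]
fence face far tool mm [ 28.24   6.75 110.31]
fence face near tool mm [ 10.32   6.32 110.32]
fence back far tool mm [ 28.28  16.44 110.32]
fence back near tool mm [-14.78  16.59 110.33]
cheek far corner tool mm [ 28.91   1.51 110.31]
cheek near corner tool mm [ 17.26   1.67 110.32]
hopR top tool mm [10.15 -5.16 71.82]
hop top R tool mm [ 24.39 -19.44  71.81]
hop inR tool mm [ 8.33 -9.25 71.82]
hole tool mm [ 41.38  26.05 134.31]
```

The pocket lies about +0.8 mm against the key's +0.45 in tool y, and x agrees. I'll nudge it 0.4 mm and lower gently.

Request:
move_arm([
  [1,0,0.04,0.3,0,0,0],
  [1,0,0,0.3,0,0,0],
  [1,0,0,0.3,0,0,0],
  [1,0,0,0.3,0,0,0],
  [1,0,0,0,0,0,0],
])

```text
time_s: 16.92
tool_pos: [0.5639, -0.1652, 0.1291]
tool_rot: [-179.9, -0.0, 119.3]
force: [-0.5, 0.2, -2.7]
grip_width: 0.0116
```

Request:
move_arm([
  [1,0,0,0.3,0,0,0],
  [1,0,0,0.3,0,0,0],
  [1,0,0,0,0,0,0],
  [1,0,0,0,0,0,0],
])

```text
time_s: 17.25
tool_pos: [0.5643, -0.1654, 0.1238]
tool_rot: [-180.0, -0.0, 119.3]
force: [-0.1, 0.1, -1.3]
grip_width: 0.0118
```

```bash
python3 w.py k7; python3 go.py 0.565 -0.1658 0.102 119.3
```

```text
17.25 [ 0.5643 -0.1654  0.1238] [-1.7998e+02 -2.0000e-02  1.1935e+02] q [-31.7  23.9  56.  102.3 -21.7  65.5  60.6] F [-0.1  0.1 -1.3] M [-0.046 -0.031  0.054] g 0.0118
t 17.3 pos [ 0.5645 -0.1655  0.124 ] rot [180.     0.   119.35] q [-32.  24.  56. 102. -22.  65.  61.]
delta cm [-0.06  0.03  2.2 ] rotvec [0.     0.0001 0.0008]
```

Request:
move_arm([
  [1,0,0,0.2,0,0,0],
  [1,0,0,0.2,0,0,0],
  [1,0,0,0.2,0,0,0],
  [1,0,0,0,0,0,0],
])

```text
time_s: 17.63
tool_pos: [0.5642, -0.1653, 0.1176]
tool_rot: [-180.0, -0.0, 119.3]
force: [0.4, 0.1, -1.9]
grip_width: 0.012
```

Request:
move_arm([
  [1,0,0,0.2,0,0,0],
  [1,0,0,0.2,0,0,0],
  [1,0,0,0.2,0,0,0],
  [1,0,0,0,0,0,0],
])

```text
time_s: 17.97
tool_pos: [0.5642, -0.1653, 0.1115]
tool_rot: [-180.0, -0.0, 119.3]
force: [-0.1, 0.3, -1.6]
grip_width: 0.0116
```

```bash
python3 w.py k8; python3 go.py 0.565 -0.1658 0.102 119.3
python3 - <<'E'
import cv2
a=cv2.imread("pics/k8.png"); 
cv2.imwrite("pics/k8c.png",cv2.resize(a[160:280,250:370],None,fx=5,fy=5,interpolation=cv2.INTER_CUBIC))
E
```

```text
17.9667 [ 0.5642 -0.1653  0.1115] [-1.7997e+02 -3.0000e-02  1.1935e+02] q [-31.2  24.8  55.5 102.9 -22.5  64.3  61.2] F [-0.1  0.3 -1.6] M [-0.042  0.025 -0.002] g 0.0116
t 18.0167 pos [ 0.5643 -0.1654  0.1117] rot [-1.7998e+02 -2.0000e-02  1.1935e+02] q [-31.  25.  55. 103. -22.  64.  61.]
delta cm [-0.07  0.04  0.97] rotvec [-0.0004 -0.0003  0.0008]
```

View pics/k8c.png

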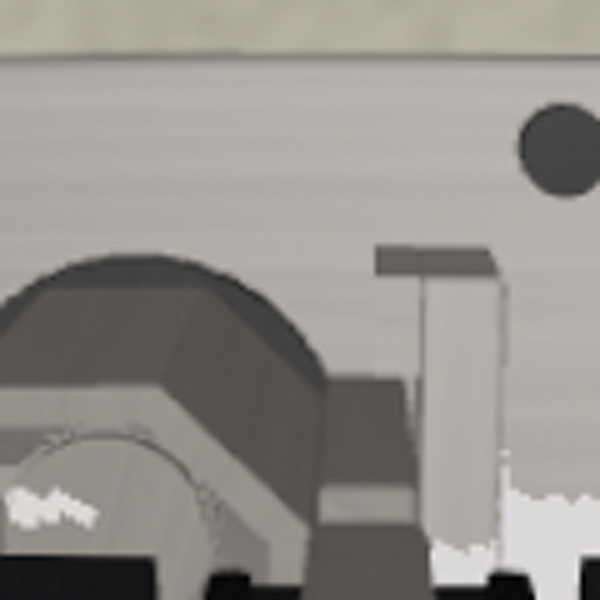

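The key is in the gap between hopper and fence with no contact force. Continue.

Request:
move_arm([
  [1,0,0,0.2,0,0,0],
  [1,0,0,0.2,0,0,0],
  [1,0,0,0.2,0,0,0],
  [1,0,0,0,0,0,0],
])

```text
time_s: 18.35
tool_pos: [0.5645, -0.1652, 0.1057]
tool_rot: [180.0, -0.0, 119.4]
force: [-0.3, -0.2, -2.0]
grip_width: 0.0118
```

Request:
move_arm([
  [1,0,0,0.1,0,0,0],
  [1,0,0,0.1,0,0,0],
  [1,0,0,0,0,0,0],
  [1,0,0,0,0,0,0],
])

```text
time_s: 18.68
tool_pos: [0.5645, -0.1653, 0.104]
tool_rot: [180.0, -0.0, 119.4]
force: [0.1, -0.9, -2.0]
grip_width: 0.0115
```

Request:
move_arm([
  [1,0,0,0.05,0,0,0],
  [1,0,0,0.05,0,0,0],
  [1,0,0,0,0,0,0],
])

```text
time_s: 18.93
tool_pos: [0.5645, -0.1654, 0.103]
tool_rot: [180.0, 0.0, 119.3]
force: [0.8, 0.9, -2.7]
grip_width: 0.0116
```

Request:
move_arm([
  [1,0,0,0.05,0,0,0],
  [1,0,0,0,0,0,0],
])

```text
time_s: 19.1
tool_pos: [0.5646, -0.1654, 0.1025]
tool_rot: [180.0, 0.0, 119.4]
force: [0.4, -0.1, -2.3]
grip_width: 0.0117
```

Request:
move_arm([
  [1,0,0,0.04,0,0,0],
  [1,0,0,0,0,0,0],
])

```text
time_s: 19.27
tool_pos: [0.5646, -0.1654, 0.1023]
tool_rot: [180.0, 0.0, 119.3]
force: [0.6, 0.5, -0.2]
grip_width: 0.0118
```

Request:
move_arm([
  [1,0,0,0.04,0,0,0],
  [1,0,0,0,0,0,0],
])

```text
time_s: 19.43
tool_pos: [0.5646, -0.1655, 0.1022]
tool_rot: [180.0, -0.0, 119.3]
force: [-0.7, 1.3, 3.9]
grip_width: 0.0117
```

```bash
python3 w.py k9
```

```text
19.4333 [ 0.5646 -0.1655  0.1022] [179.97  -0.   119.34] q [-30.7  25.4  55.  103.3 -23.2  63.4  61.7] F [-0.7  1.3  3.9] M [0.128 0.208 0.012] g 0.0117
```

It's seated, with the force gone from −2 to +4 N at exactly the expected height. Release.

Request:
move_arm([
  [1.6,0,0,0,0,0,0],
  [2,0,0,0,0,0,0],
  [3,0,0,0,0,0,0],
  [4,0,0,0,0,0,0],
  [4,0,0,0,0,0,0],
])

```text
time_s: 19.9
tool_pos: [0.5644, -0.1654, 0.1016]
tool_rot: [-180.0, -0.0, 119.3]
force: [0.2, -0.0, 0.2]
grip_width: 0.0325
```

Request:
move_arm([
  [4,0,0,-0.5,0,0,0],
  [4,0,0,-1,0,0,0],
  [4,0,0,-2,0,0,0],
  [4,0,0,-3,0,0,0],
  [4,0,0,-3,0,0,0],
])

```text
time_s: 20.32
tool_pos: [0.5639, -0.1656, 0.1981]
tool_rot: [-180.0, -0.0, 119.3]
force: [-0.5, 0.3, 0.3]
grip_width: 0.0398
```

Request:
move_arm([
  [4,0,0,-2,0,0,0],
  [4,0,0,0,0,0,0],
  [4,0,0,0,0,0,0],
])

```text
time_s: 20.57
tool_pos: [0.5653, -0.1658, 0.2187]
tool_rot: [179.8, 0.1, 119.3]
force: [-0.2, 0.7, -1.8]
grip_width: 0.0397
```

```bash
python3 w.py f1
python3 - <<'E'
from h import *
for n in("scene","top"):
    c=viewer.read_camera(n); cv2.imwrite(f"pics/{n}f.png",c["img"][:,:,::-1])
a=cv2.imread("pics/scenef.png"); 
cv2.imwrite("pics/sfc.png",cv2.resize(a[180:290,190:290],None,fx=5.4,fy=5.4,interpolation=cv2.INTER_CUBIC))
a=cv2.imread("pics/f1.png"); 
cv2.imwrite("pics/f1c.png",cv2.resize(a[160:320,230:410],None,fx=3.7,fy=3.7,interpolation=cv2.INTER_CUBIC))
E
```

```text
20.5667 [ 0.5653 -0.1658  0.2187] [1.7982e+02 9.0000e-02 1.1935e+02] q [-35.3  18.3  59.6  96.3 -16.4  74.7  56.8] F [-0.2  0.7 -1.8] M [-0.074  0.066  0.014] g 0.0397
```

View pics/f1c.png

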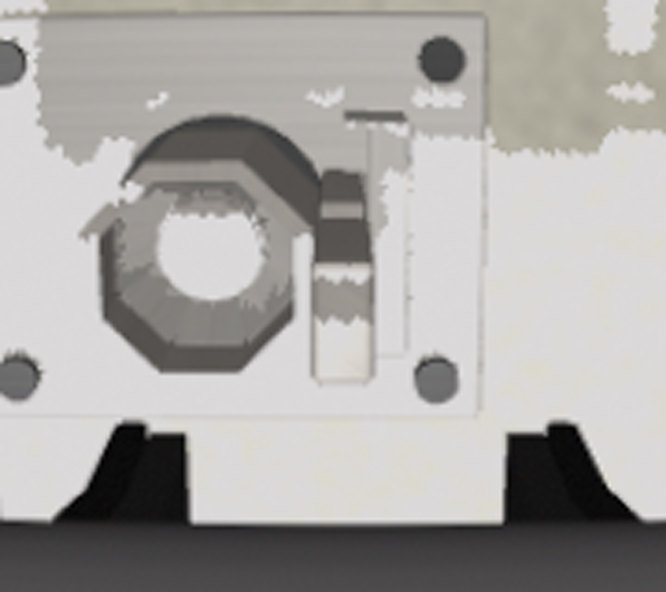

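View pics/sfc.png

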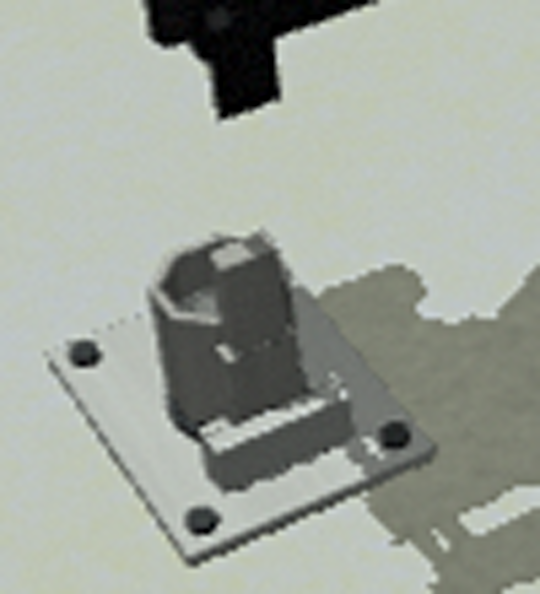

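The key stands upright between hopper and fence, with its top face at crop (315–373, 265–382). One numeric check, then sign off.

Run:
```python
from h import *
import pickle
T,c=pickle.load(open("pics/f1.pkl","rb"))
g=lambda x,y,z: wonz(c,T,230+x/3.7,160+y/3.7,z)
H=np.array([g(*p,.008) for p in [(442,60),(436,379),(17,376),(8,62)]]); ctr=H.mean(0)
P=np.array([g(*p,.110) for p in [(315,265),(372,265),(373,382),(313,382)]])
fx=H[0]+H[1]-H[2]-H[3]; fx[2]=0; fx/=np.linalg.norm(fx); fy=np.array([-fx[1],fx[0],0])
d=P.mean(0)-ctr; print("yaw",np.degrees(np.arctan2(fx[1],fx[0])),"key top in fixture mm",d@fx*1000,d@fy*1000)
s=np.array([g(*p,.064) for p in [(320,218),(366,218)]]); d=s.mean(0)-ctr; print("shoulder",d@fx*1000,d@fy*1000)
# hopper edges
V=[(150,160),(240,160)];A=[g(*p,.0705) for p in V];e=A[1]-A[0];print("hopper edge yaw",np.degrees(np.arctan2(e[1],e[0])))
V=[(160,373),(242,373)];A=[g(*p,.0705) for p in V];e=A[1]-A[0];print("hopper edge yaw",np.degrees(np.arctan2(e[1],e[0])))
print(job.sign_off())
```

```text
yaw 29.072089934550267 key top in fixture mm 30.909414962537234 0.6149210775294681
shoulder 30.8873049189718 11.816861015621829
hopper edge yaw 28.925677500547653
hopper edge yaw 29.545092208981618
the job is handed in; nothing more can be done
None
```

The job is handed in after about 21 s of the 72 s; sign-off gives no verdict.

**Hopper:** I turned it clockwise about 175° in one grip. The torque rose from about 0.06 N m to 0.2 N m near a tool yaw of 64°, which I took as the bite. I stopped about 34° (0.6 rad) later, at the next position where a side faces the fence. The last picture puts its edges at 28.9° and 29.5°, against 29.1° for the fixture, so within about 0.5°. The seal force can't be measured directly. I infer it from the 0.6 rad past contact and the last turning torque of about 0.25 N m.

**Key:** I took the grey steel key from the holder and lowered it into the gap. No side contact showed on the wrist force, which rose to about 4 N when the key touched the base plate at the expected height. I then let go and backed off. Its top measures 30.9 mm along the fixture's x (target 31) and 0.6 mm along y, and the key is upright.

**Checks that disagreed:**
- When I stopped turning, the wrist torque swung to about −0.3 N m before I released. Both later pictures still showed the hopper aligned.
- A cross-check of the key's shoulder gave y = 11.8 mm. This isn't an error, since that point is on the key's +y edge (12 to 15 mm from centre).

I didn't touch the look-alikes or anything else on the bench.

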